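Pull the odd cream knob off the gas hob

ROBOT

A 6-joint arm with a two-finger parallel gripper is mounted at the origin on the work surface. World frame = base frame: x ahead of the robot, y to its left, z up, the work surface at z = 0. Lengths are in m, angles in rad, forces in N, time in s.
With the tool pointing down it reaches from about 0.375 to 0.975 m from the base axis. Payload 3.8 kg.
Tool frame: the origin (TCP) lies on the centre line of the jaws, within the pads' length; the fingertips stand 22 mm ahead of it and the grasp point (between the pads) lies 3 mm ahead of it; x points along the fingers, y is the direction in which the jaws open and shut, and the axes are right-handed (so a half turn about x gives the same grasp; the last joint's range is limited). The gripper opens to 85 mm and grips with 20 to 120 N. Pads are 22 mm wide; open, the fingers measure 114 mm over their backs; the gripper's body (76 mm by 85 mm) begins 54 mm behind the grasp point. The pads swing forward as they close: fully open they stand 13 mm farther back than shut.
Start: joints at [1.239, 0.264, 1.604, -0, 1.274, -0.037], TCP at [0.196, 0.646, 0.253] pointing down, gripper open.
Joint ranges: [-2.63, 2.63], [-0.94, 2.18], [0.31, 2.57], [-1.31, 4.45], [0, 2.66], [-2.55, 2.55]. Speed limits (rad/s): [2.57, 2.57, 3.14, 3.14, 3.14, 3.14].

INTERFACE

Orientations are given as a rotation vector (axis times angle).
In Python, from workcell import monitor, eyes, finish_job gives the robot as it stands. The module is installed in compiled form; this text tells all that it offers.
- The arm moves only by the tool play_rows, never from a script. Its argument "deltas" is a list of rows, each an object of numbers: "wx", "wy", "wz": the turn, a rotation vector about the world's x, y, z in degrees; "x", "y", "z": the shift along the world's x, y, z in mm; "fingers": the closure, from -1 (fully open) to 1 (shut), so that 0 is half open. A call has 1 to 20 rows; each row is the pose to reach, as a shift and turn from the pose commanded when the call began; what a row does not reach only later rows make up. A row lasts 1/8 s, in which the tool goes at most 62.5 mm and 10.7 degrees, less where a joint would pass 70% of its speed; a pose out of reach is approached as far as the arm can. A call with a gripper value outside its range is refused whole. The fingers move at their own pace and stop on an object; "grip_force" is the grip in N (left out, the last holds). Time passes only in rows, so rows that repeat a pose let the fingers close. It gives the time, the measured TCP pose, the force and the opening at its end, in the units of the state.
- monitor.read_state(): the state, without advancing time (a new reading comes with each control period).
- eyes.read_camera(name): name is "scene" or "top" or "wrist"; returns a dict with "frame" (400x640x3 uint8, red, green, blue), "depth" (400x640 float32, m along the optical axis (not along the pixel's ray), 0 where there is no reading), "K" (3x3 intrinsics, pixels), "view" (4x4, takes a point from world to camera coordinates); the wrist camera has in their place "tool_from_camera" (4x4, takes a point from camera to tool coordinates, whose origin is the TCP and whose axes are the tool frame's). Camera axes: x right, y down, z forward; pixel columns grow to the right and rows downward; lengths in m; the calibration is good to about 2 mm. The wrist camera is an equidistant fisheye: a pixel r from the principal point sees the ray r / f radians off the axis. A picture is of the moment at which its call begins: read the wrist's pose just before it.
- finish_job(): hands the job in, once; it reports no verdict.
The state is a dict: "time": time; "q": joint angles; "joint_vel": joint speeds; "joint_torque": joint torques, N m; "tool_pos": TCP position; "tcp_rot": TCP orientation; "wrist_force": force on the tool from outside, world axes, zero at the start; "torque": the same for the moment, N m; "width": opening from 0.0 (shut) to 1.0 (fully open).
Only numpy, scipy, OpenCV 4.12 (cv2) and the standard library are available. Lean on these libraries where they do the work, as an engineer would, in place of code of your own. Each camera call takes 0.05 s, during which the arm holds its last target.

TASK

The odd cream knob on the gas hob has to come off so that a new one can be fitted: take the C-shaped knob puller from the marble slab by its wooden grip, hook its tines under the cream knob's skirt and pull straight up until the knob pops off its spindle. Carry it on the puller to the round cork mat, stand it there right way up and draw the puller out from under it, then stand the puller back on the bare marble. Keep the fingers off the cream knob, and leave the two black knobs, the ramekin, the skillet, the scraper and the baskets where they are.

Things in the scene. Friction and masses are not known exactly. Their poses are not given: they have to be found in the camera images.
- hob: fixed stainless-steel gas hob, 510 (x) by 450 (y) mm, flat top 8 mm above the counter; origin at the centre of its underside; front edge (x = -255 mm) towards the robot. Spindles at x = -200 mm, y = -80, 0, +80 mm each carry a knob; no other fixed thing at x < -140 mm. Pan supports 50 mm high start at x = -130 mm (y +30 to +200) and x = -90 mm (y -205 to -5)
- cream_knob: the cream knob, 33 mm high, about 60 g; origin at the foot of its boss, z its upright axis. On the hob its foot is 1.5 mm above the hob's top, the gap under its skirt 10.5 mm. A spring catch lets go at a slow straight upward pull of about 10 N (more if jerked) within the first 8 mm of rise; it is clear of its spindle when raised 19 mm. It stands steadily on its boss on a flat surface
- cream_knob_mid (a point): centre, half-way up, of the cream knob. From below: a boss 20 mm across (no point over 12 mm from the axis), 9 mm high, from 16.5 to 7.5 mm below this point; then the skirt, 50 mm across, with a flat underside 7.5 mm below this point; then a tapered grip 41 to 38 mm across up to 16.5 mm above it
- black_knob_a_mid (a point): centre, half-way up, of a black knob of the same shape and fit, to be left on
- black_knob_b_mid (a point): centre, half-way up, of the other black knob, to be left on
- puller: C-shaped knob puller, about 200 g, 80 mm high: two flat steel tines, an upright back, and a wooden grip that overhangs the tines (48 mm free height below it, from the tines' underside). It stands by itself on the flat of its tines. Origin as point puller_fork
- puller_fork (a point): point midway between the puller's tines, level with their flat underside, where the knob's axis should be when hooked; z up, x the way the tines point. Tines 3 mm thick, 8 mm wide, 28 mm slot between them (44 mm wide in all); they reach 24 mm ahead of this point and 36 mm behind it, where the upright back stands, 30 mm wide, its inner face 32 mm behind this point
- puller_grip (a point): centre of the puller's wooden grip, 66 mm above the tines' underside and 4 mm behind the fork point, axes as the fork's. The grip is 64 mm long (x), 16 mm wide (y) and spans from 18 mm below to 14 mm above this point
- cork_mat: fixed round cork mat, 120 mm across, 8 mm thick, lying on the marble slab; origin at the centre of its underside
- slab: fixed marble slab, 420 by 420 mm, 20 mm thick, flat; origin at the centre of its underside, on the counter
- ramekin: loose white ceramic ramekin, 80 mm across, 40 mm high, standing on the counter just in front of the hob; origin at the centre of its underside
- skillet: loose cast-iron skillet, 200 mm across, 44 mm high, standing on a pan support of the hob; its handle runs along its -x to 240 mm from its centre, 26 to 34 mm wide, from 82 to 92 mm above the counter; origin at the centre of its underside, 50 mm above the counter
- scraper: loose steel dough scraper with a wooden handle, 85 by 150 mm (its y), 21 mm high, lying on the slab; origin under its centre
- basket_a: loose round cane basket, 152 mm across over the rim, 70 mm high, on the slab; origin at the centre of its underside
- basket_b: loose round cane basket, 168 mm across over the rim, 70 mm high, on the counter to the right of the hob; origin at the centre of its underside

How it is judged:
By the outcome, as a careful person would: the job done as asked, in the order asked, and still so for the second after the job is handed in, with the robot touching nothing.
It also fails if it takes over 72 s, if anything falls off the work surface, if the arm or the gripper's body presses on something with over 40 N, if the wrist force passes 120 N, or if a joint passes its speed limit or range.

## Working session

There is one attempt and no reset: what is moved stays moved. The work goes in short steps, Python scripts to look and compute and a tool call to move; the robot and the scene stay as the last step left them, time stands still between calls to the robot, and variables do not carry over. Pictures are saved under pics/ and viewed, and the job is handed in when it is done.

Besides the shell and the picture viewer there is one more tool, called in YAML: its name, and indented under it one key for each argument. play_rows: Moves the arm, as the interface text tells. Its arguments: {"type":"object","properties":{"deltas":{"type":"array"},"grip_force":{"type":"number"}},"required":["deltas"]}

```bash
mkdir -p pics
cat > h.py <<'E'
import numpy as np,cv2
from workcell import monitor,eyes
def grab(n,tag):
    s=monitor.read_state(); c=eyes.read_camera(n); np.savez(f'{tag}.npz',pos=s['tool_pos'],rot=s['tcp_rot'],**c)
    cv2.imwrite(f'pics/{tag}.png',c['frame'][:,:,::-1]); return c
def load(tag): return np.load(f'{tag}.npz')
def crop(tag,u0,v0,w,h,k):
    f=load(tag)['frame'][v0:v0+h,u0:u0+w,::-1]
    f=cv2.resize(f,None,fx=k,fy=k,interpolation=cv2.INTER_CUBIC); cv2.imwrite(f'pics/{tag}_c{u0}_{v0}.png',f)
def w(tag,u,v,d=None):
    c=load(tag);K=c['K']; d=c['depth'][int(v),int(u)] if d is None else d
    p=np.linalg.inv(K)@[u,v,1]*d; return (np.linalg.inv(c['view'])@np.r_[p,1])[:3]
def wz(tag,u,v,z):
    c=load(tag);V=np.linalg.inv(c['view']);d=V[:3,:3]@np.linalg.inv(c['K'])@[u,v,1];o=V[:3,3];return o+d*(z-o[2])/d[2]
def cloud(tag):
    c=load(tag);d=c['depth'];v,u=np.mgrid[:400,:640]
    p=np.stack([u,v,np.ones_like(u)],-1)@np.linalg.inv(c['K']).T*d[...,None]
    V=np.linalg.inv(c['view']);P=p@V[:3,:3].T+V[:3,3];P[d==0]=np.nan;return P
E
python3 - <<'E'
from h import *
print(monitor.read_state())
for n in('scene','top','wrist'):
    c=grab(n,n+'0')
    print(n,c['K'],c.get('view'))
E
```

```text
{'time': 0.0, 'q': array([ 1.23908706e+00,  2.64771354e-01,  1.60540255e+00,  1.00617390e-06,
        1.27366546e+00, -3.68967022e-02]), 'joint_vel': array([ 4.77266228e-05, -2.44823482e-04,  1.35227151e-03,  1.41391770e-04,
       -5.13579880e-04,  1.30600483e-03]), 'joint_torque': array([ 3.78982650e-04, -5.15111768e+01, -3.67323947e+01,  3.23324343e-05,
        1.30270561e-02, -5.23661618e-05]), 'tool_pos': array([0.19590457, 0.64523068, 0.25193427]), 'tcp_rot': array([ 0.22966715,  1.55879481, -0.23314674]), 'wrist_force': array([-0.21982338, -0.40369512, -0.02930587]), 'torque': array([-2.17506330e-02,  3.04546107e-02, -4.84287108e-05]), 'width': 0.9986123530990321}
scene [[425.1030247    0.         322.58119149]
 [  0.         425.1030247  206.68099878]
 [  0.           0.           1.        ]] [[-0.12349521  0.99233582 -0.00430794  0.1152451 ]
 [ 0.83580668  0.10167311 -0.53952736 -0.40181697]
 [-0.53495432 -0.07022965 -0.84195705  1.62689346]
 [ 0.          0.          0.          1.        ]]
top [[495.13731156   0.         314.09567607]
 [  0.         495.13731156 198.15757348]
 [  0.           0.           1.        ]] [[-0.02191256 -0.9996337  -0.01588415 -0.00681212]
 [-0.99657252  0.02310761 -0.07943078  0.56988186]
 [ 0.07976873  0.01408917 -0.99671382  1.95033244]
 [ 0.          0.          0.          1.        ]]
wrist [[309.70691629   0.         318.99581281]
 [  0.         309.70691629 200.21715967]
 [  0.           0.           1.        ]] None
```

View pics/scene0.png

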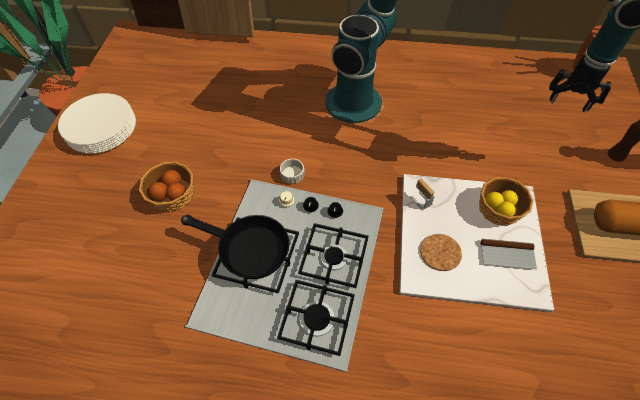

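View pics/top0.png

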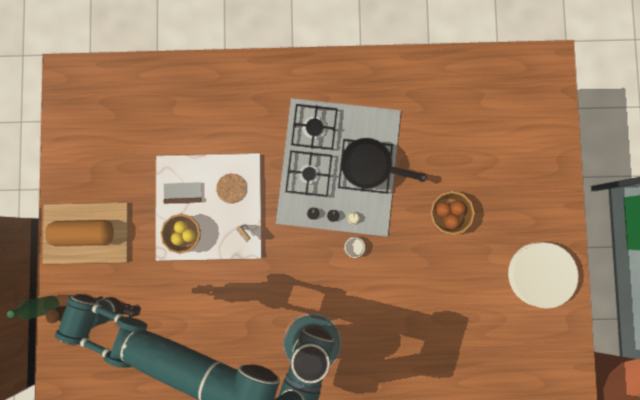

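View pics/wrist0.png

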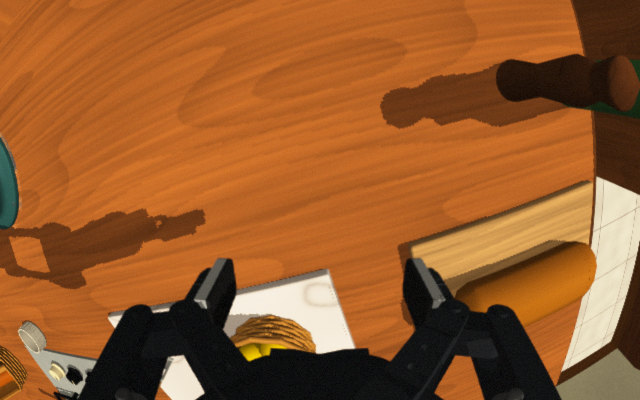

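The scene view shows the cream knob at about (287,199), the black knobs at (311,205) and (335,210), and the ramekin at (291,170). The puller is at (425,192) and the cork mat at (441,252). I'll enlarge and measure.

Run:
```python
from h import *
crop('scene0',395,165,80,60,10)
crop('scene0',265,150,90,75,8)
crop('top0',220,215,60,50,12)
crop('top0',290,195,90,70,8)
P=cloud('top0');Q=cloud('scene0')
for n,u,v in(('cork',231,188),('puller',243,233),('cream',353,217),('bk',333,215),('bk2',313,213),('ram',354,247),('skil',366,163),('bask',181,234)):
    print(n,P[v,u].round(4))
for n,u,v in(('cork',441,252),('puller',424,188),('cream',287,197),('bk',310,203),('bk2',335,209)): print('s',n,Q[v,u].round(4))
# grip points: heights above slab
for nm,C in(('top',P),('scene',Q)):
    m=(abs(C[...,0]-0.5)<0.3)&(abs(C[...,1]-.15)<.15)&(C[...,2]>.06)&(C[...,2]<.2)
    print(nm,m.sum(),C[m].min(0),C[m].max(0))
```

```text
cork [0.6177 0.3113 0.0262]
puller [0.4363 0.253  0.1021]
cream [ 0.4903 -0.1711  0.0417]
bk [ 0.4999 -0.0928  0.0427]
bk2 [ 0.5099 -0.0142  0.034 ]
ram [ 0.3723 -0.1737  0.0106]
skil [ 0.702  -0.228   0.0486]
bask [0.4383 0.5021 0.0607]
s cork [0.6222 0.3111 0.0316]
s puller [0.4439 0.2501 0.0953]
s cream [ 0.4898 -0.1684  0.039 ]
s bk [ 0.5047 -0.0928  0.0409]
s bk2 [ 0.5226 -0.0124  0.0493]
top 92 [0.40931184 0.00263693 0.06013148] [0.67158705 0.28237821 0.11224355]
scene 219 [0.4111922  0.22820845 0.06152861] [0.47122008 0.28530814 0.10582161]
```

View pics/scene0_c395_165.png

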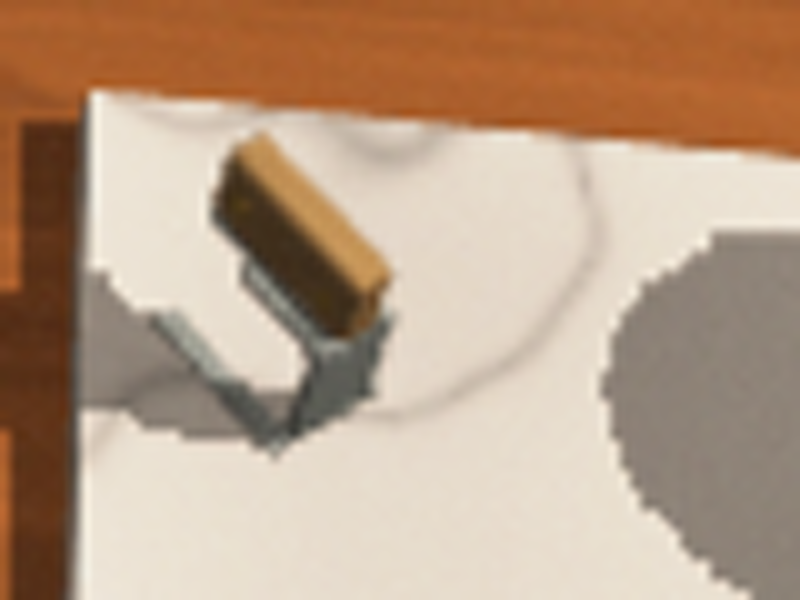

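View pics/scene0_c265_150.png

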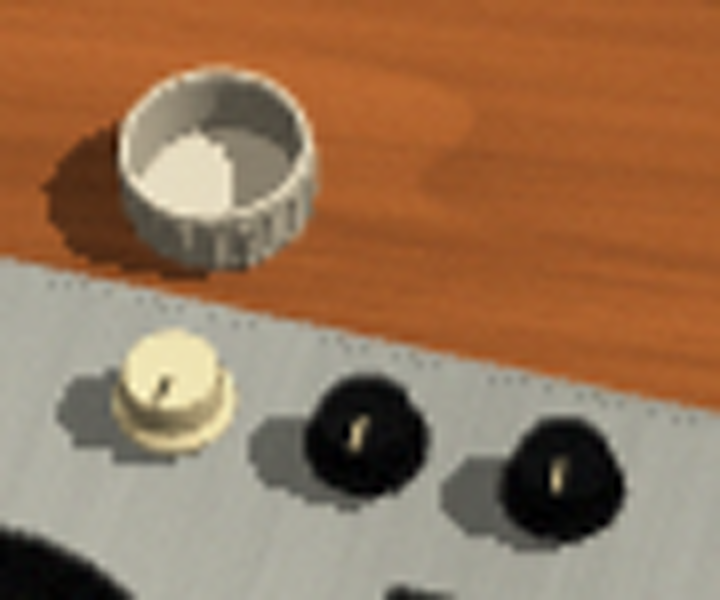

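View pics/top0_c220_215.png

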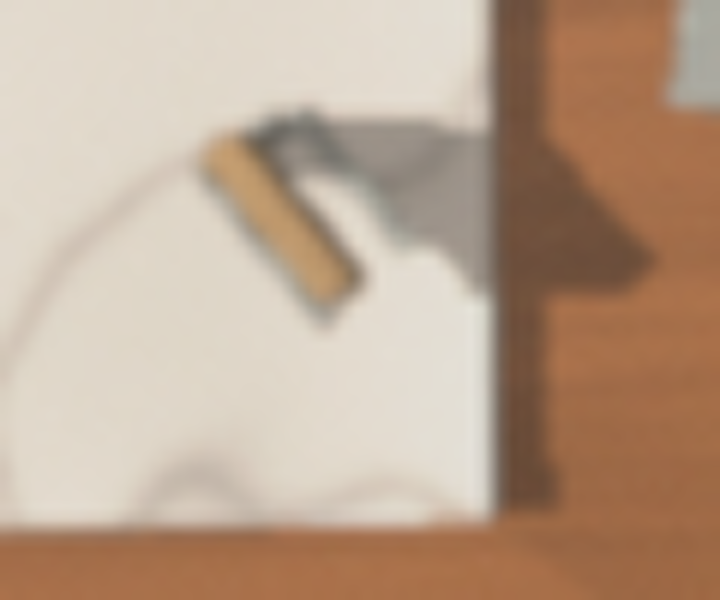

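View pics/top0_c290_195.png

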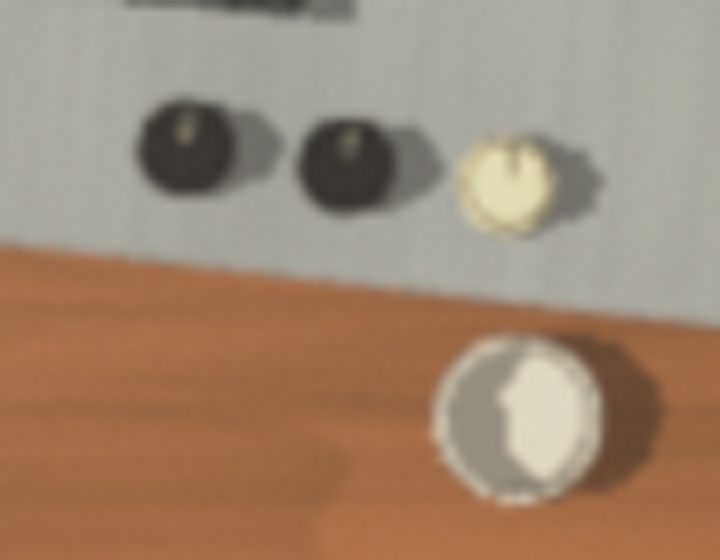

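Run:
```python
from h import *
from scipy.spatial.transform import Rotation as R
s=monitor.read_state(); print(R.from_rotvec(s['tcp_rot']).as_matrix().round(3))
print(load('wrist0')['tool_from_camera'].round(4))
S=lambda u,v,z:wz('scene0',395+u/10,165+v/10,z)
T=lambda u,v,z:wz('top0',220+u/12,215+v/12,z)
print('grip S',S(315,214,.1),'ends',S(252,142,.1),S(378,285,.1))
print('grip T',T(283,218,.1),'ends',T(225,143,.1),T(340,293,.1))
S=lambda u,v,z:wz('scene0',265+u/8,150+v/8,z)
T=lambda u,v,z:wz('top0',290+u/8,195+v/8,z)
print('cream',S(172,366,.0425),T(508,184,.0425)); print('bk',T(346,165,.03),T(186,147,.03),S(366,437,.025),S(563,480,.025)); print('ram',T(518,420,.04),S(217,138,.04))
print('cork',wz('top0',231.5,188,.028),wz('scene0',441,252,.028))
print('basb',wz('top0',453,213,.07), 'hobcorners',[wz('top0',u,v,.008).round(3) for u,v in((277,223),(387,235),(291,98),(400,110))],'handle',wz('top0',432,178,.09),wz('scene0',183,219,.09))
print('slab',[wz('top0',u,v,.02).round(3) for u,v in((157,260),(261,259),(156,155),(261,153))])
```

```text
[[-0.001  0.291  0.957]
 [-0.002  0.957 -0.291]
 [-1.    -0.002 -0.   ]]
[[ 2.000e-04 -3.231e-01  9.464e-01 -1.204e-01]
 [ 1.000e+00  8.000e-04  0.000e+00  7.000e-04]
 [-8.000e-04  9.464e-01  3.231e-01 -8.170e-02]
 [ 0.000e+00  0.000e+00  0.000e+00  1.000e+00]]
grip S [0.4405048  0.25666179 0.1       ] ends [0.41555459 0.23770277 0.1       ] [0.46453274 0.27520414 0.1       ]
grip T [0.43567555 0.25114986 0.1       ] ends [0.45989688 0.26939813 0.1       ] [0.41151718 0.23326197 0.1       ]
cream [ 0.48758322 -0.17007401  0.0425    ] [ 0.48625847 -0.17294008  0.0425    ]
bk [ 0.49792986 -0.09401092  0.03      ] [ 0.50863108 -0.01509062  0.03      ] [ 0.50023925 -0.09148524  0.025     ] [ 0.51080912 -0.01201643  0.025     ]
ram [ 0.37085009 -0.17472733  0.04      ] [ 0.37130969 -0.17130643  0.04      ]
cork [0.61745091 0.30895531 0.028     ] [0.62026501 0.31195996 0.028     ]
basb [ 0.49586231 -0.55546136  0.07      ] hobcorners [array([0.474, 0.131, 0.008]), array([ 0.417, -0.306,  0.008]), array([0.983, 0.066, 0.008]), array([ 0.922, -0.376,  0.008])] handle [ 0.63143062 -0.47571131  0.09      ] [ 0.63635935 -0.44754793  0.09      ]
slab [array([0.338, 0.609, 0.02 ]), array([0.333, 0.196, 0.02 ]), array([0.759, 0.615, 0.02 ]), array([0.757, 0.19 , 0.02 ])]
```

play_rows:
  deltas:
    - {"x":24,"y":-40,"wz":5}
    - {"x":48,"y":-80,"wz":11}
    - {"x":73,"y":-120,"wz":17}
    - {"x":97,"y":-160,"wz":22}
    - {"x":121,"y":-200,"wz":28}
    - {"x":145,"y":-240,"wz":34}
    - {"x":169,"y":-280,"wz":40}
    - {"x":194,"y":-320,"wz":45}
    - {"x":218,"y":-360,"wz":50}
    - {"x":242,"y":-392,"wz":54}
    - {"x":242,"y":-392,"wz":54}
    - {"x":242,"y":-392,"wz":54}
    - {"x":242,"y":-392,"wz":54}

```text
schema error: expected keys wx, wy, wz, x, y, z, fingers
```

Run:
```python
from h import *
from scipy.spatial.transform import Rotation as R
grab('wrist','w1'); s=monitor.read_state(); print(s); print(R.from_rotvec(s['tcp_rot']).as_matrix().round(3))
```

```text
{'time': 0.2, 'q': array([ 1.23909078e+00,  2.64486672e-01,  1.60488083e+00,  1.23803697e-05,
        1.27367449e+00, -3.69009288e-02]), 'joint_vel': array([-0.00059476, -0.00108147, -0.00322024,  0.0005981 , -0.00181471,
       -0.00068274]), 'joint_torque': array([ 7.37737137e-04, -5.15186298e+01, -3.67437708e+01,  8.11911468e-05,
        8.94088618e-03, -8.10840504e-06]), 'tool_pos': array([0.19598173, 0.64547326, 0.25240791]), 'tcp_rot': array([ 0.2302784 ,  1.55865996, -0.23251979]), 'wrist_force': array([-0.07233371,  0.23545815,  0.32712202]), 'torque': array([ 0.01257598, -0.03535861, -0.00524556]), 'width': 0.9984907444563769}
[[-0.     0.291  0.957]
 [-0.001  0.957 -0.291]
 [-1.    -0.001 -0.   ]]
```

View pics/w1.png

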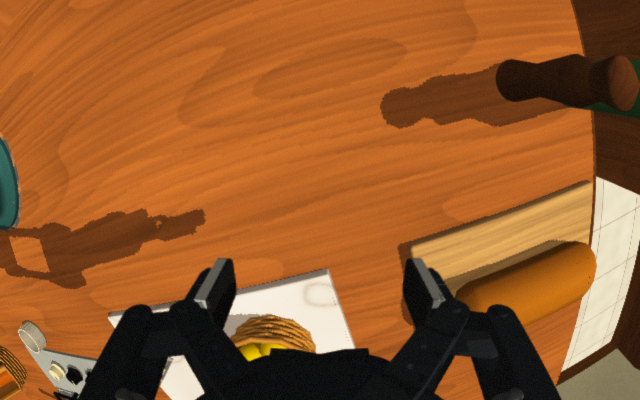

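play_rows:
  deltas:
    - {"x":24,"y":-40,"z":0,"wx":0,"wy":0,"wz":5,"fingers":-1}
    - {"x":48,"y":-80,"z":0,"wx":0,"wy":0,"wz":11,"fingers":-1}
    - {"x":73,"y":-120,"z":0,"wx":0,"wy":0,"wz":17,"fingers":-1}
    - {"x":97,"y":-160,"z":0,"wx":0,"wy":0,"wz":22,"fingers":-1}
    - {"x":121,"y":-200,"z":0,"wx":0,"wy":0,"wz":28,"fingers":-1}
    - {"x":145,"y":-240,"z":0,"wx":0,"wy":0,"wz":34,"fingers":-1}
    - {"x":169,"y":-280,"z":0,"wx":0,"wy":0,"wz":40,"fingers":-1}
    - {"x":194,"y":-320,"z":0,"wx":0,"wy":0,"wz":45,"fingers":-1}
    - {"x":218,"y":-360,"z":0,"wx":0,"wy":0,"wz":50,"fingers":-1}
    - {"x":242,"y":-392,"z":0,"wx":0,"wy":0,"wz":54,"fingers":-1}
    - {"x":242,"y":-392,"z":0,"wx":0,"wy":0,"wz":54,"fingers":-1}
    - {"x":242,"y":-392,"z":0,"wx":0,"wy":0,"wz":54,"fingers":-1}

```text
time: 1.7
tool_pos: [0.4378, 0.254, 0.2531]
tcp_rot: [-0.506, 1.511, 0.507]
wrist_force: [0.5, -0.2, 0.0]
width: 1.0
```

Run:
```python
from h import *
from scipy.spatial.transform import Rotation as R
grab('wrist','w2'); s=monitor.read_state(); print(s['q'],s['tool_pos'],s['time']); print(R.from_rotvec(s['tcp_rot']).as_matrix().round(3))
```

```text
[ 4.77039220e-01 -5.81455727e-02  1.95760116e+00  5.68638546e-04
  1.24246939e+00 -1.74150408e+00] [0.43762354 0.25441378 0.2531549 ] 1.75
[[-0.001 -0.603  0.798]
 [ 0.     0.798  0.603]
 [-1.     0.001 -0.   ]]
```

View pics/w2.png

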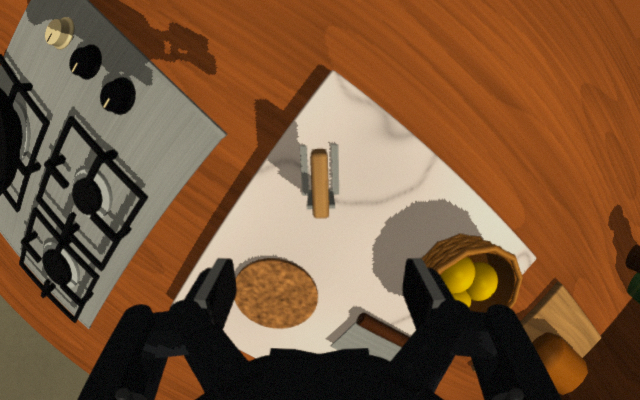

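The wrist view shows the puller's grip at about (319,183), nearly aligned, and the cork mat centred at (276,292). I'll crop it for accuracy.

```bash
cat >> h.py <<'E'
from scipy.spatial.transform import Rotation as R
def wr(tag,u,v,z):
    c=load(tag);K=c['K'];x=(u-K[0,2])/K[0,0];y=(v-K[1,2])/K[1,1];r=np.hypot(x,y)+1e-12
    d=np.array([np.sin(r)*x/r,np.sin(r)*y/r,np.cos(r)]);T=c['tool_from_camera'];Rt=R.from_rotvec(c['rot']).as_matrix()
    d=Rt@T[:3,:3]@d;o=c['pos']+Rt@T[:3,3];return o+d*(z-o[2])/d[2]
def wproj(tag,p):
    c=load(tag);K=c['K'];T=c['tool_from_camera'];Rt=R.from_rotvec(c['rot']).as_matrix()
    q=T[:3,:3].T@(Rt.T@(np.array(p)-c['pos'])-T[:3,3]);t=np.arctan2(np.hypot(q[0],q[1]),q[2]);h=np.hypot(q[0],q[1])
    return K[0,0]*t*q[0]/h+K[0,2],K[1,1]*t*q[1]/h+K[1,2]
E
python3 - <<'E'
from h import *
crop('w2',285,135,70,90,6)
crop('w2',215,245,120,95,6)
E
```

```text
(no output)
```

View pics/w2_c285_135.png

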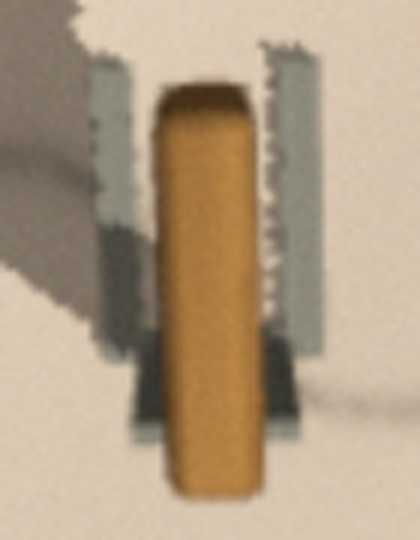

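View pics/w2_c215_245.png

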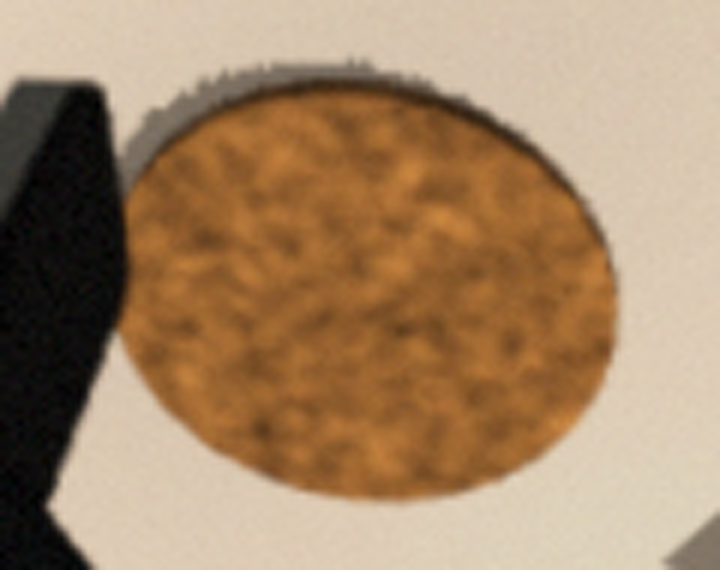

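Run:
```python
from h import *
W=lambda u,v,z:wr('w2',285+u/6,135+v/6,z)
f=W(206,113,.1);b=W(217,496,.1);print(f,b,(f+b)/2,np.linalg.norm(f-b),np.degrees(np.arctan2(*(f-b)[1::-1])))
# tines tips underside z .023 top
l=W(110,60,.023);r=W(298,52,.023);print('tips',l,r,(l+r)/2, np.linalg.norm(l-r),np.degrees(np.arctan2(*(np.cross([0,0,1],l-r))[1::-1])))
W=lambda u,v,z:wr('w2',215+u/6,245+v/6,z)
from scipy.optimize import least_squares
pts=np.array([W(u,v,.028) for u,v in((330,88),(470,118),(560,180),(616,300),(590,410),(500,480),(380,498),(260,475),(170,400),(125,330),(128,205),(220,115))])[:,:2]
s=least_squares(lambda p:np.hypot(*(pts-p[:2]).T)-p[2],[.61,.31,.06]);print('cork',s.x,s.fun.round(4))
for n,u,v in(('cream',58,31),('b1',86,61),('b2',118,94)): print(n,wr('w2',u,v,.04))
```

```text
[0.41234548 0.23419738 0.1       ] [0.46025288 0.2726182  0.1       ] [0.43629918 0.25340779 0.1       ] 0.061410734850957306 -141.27105557698357
tips [0.42612911 0.22190541 0.023     ] [0.40337714 0.24945266 0.023     ] [0.41475312 0.23567903 0.023     ] 0.03572817920140308 39.55416804392082
cork [0.61557231 0.31234482 0.05922928] [ 0.0007  0.0001 -0.0002 -0.001   0.0001  0.0005 -0.0002  0.0015 -0.0013
 -0.0005 -0.      0.0003]
cream [ 0.48406453 -0.16295448  0.04      ]
b1 [ 0.49356144 -0.08094187  0.04      ]
b2 [ 0.50246711 -0.00602886  0.04      ]
```

play_rows:
  deltas:
    - {"x":-1,"y":-1,"z":-50,"wx":0,"wy":0,"wz":2,"fingers":-1}
    - {"x":-1,"y":-1,"z":-100,"wx":0,"wy":0,"wz":2,"fingers":-1}
    - {"x":-1,"y":-1,"z":-140,"wx":0,"wy":0,"wz":2,"fingers":-1}
    - {"x":-1,"y":-1,"z":-160,"wx":0,"wy":0,"wz":2,"fingers":-1}
    - {"x":-1,"y":-1,"z":-160,"wx":0,"wy":0,"wz":2,"fingers":-1}
    - {"x":-1,"y":-1,"z":-160,"wx":0,"wy":0,"wz":2,"fingers":1}
    - {"x":-1,"y":-1,"z":-160,"wx":0,"wy":0,"wz":2,"fingers":1}
    - {"x":-1,"y":-1,"z":-160,"wx":0,"wy":0,"wz":2,"fingers":1}
    - {"x":-1,"y":-1,"z":-160,"wx":0,"wy":0,"wz":2,"fingers":1}
    - {"x":-1,"y":-1,"z":-160,"wx":0,"wy":0,"wz":2,"fingers":1}
    - {"x":-1,"y":-1,"z":-160,"wx":0,"wy":0,"wz":2,"fingers":1}
    - {"x":-1,"y":-1,"z":-160,"wx":0,"wy":0,"wz":2,"fingers":1}
    - {"x":-1,"y":-1,"z":-160,"wx":0,"wy":0,"wz":2,"fingers":1}
  grip_force: 80

```text
time: 3.38
tool_pos: [0.4376, 0.2531, 0.094]
tcp_rot: [-0.534, 1.503, 0.534]
wrist_force: [-2.2, 0.0, 5.6]
width: 0.171
```

Run:
```python
from h import *
grab('wrist','w3'); s=monitor.read_state(); print(s['q'],s['tool_pos'],s['time'],s['width'],s['wrist_force'],s['torque']); print(R.from_rotvec(s['tcp_rot']).as_matrix().round(3))
```

```text
[ 4.75104929e-01  1.03340153e-01  2.11203415e+00  1.46896390e-04
  9.25230755e-01 -1.77816950e+00] [0.43756359 0.25312908 0.09404205] 3.425 0.17178953377165496 [-1.29781525  0.30067586  5.47881609] [-0.0344023   0.23108085 -0.02767699]
[[ 0.001 -0.631  0.776]
 [ 0.001  0.776  0.631]
 [-1.    -0.     0.001]]
```

View pics/w3.png

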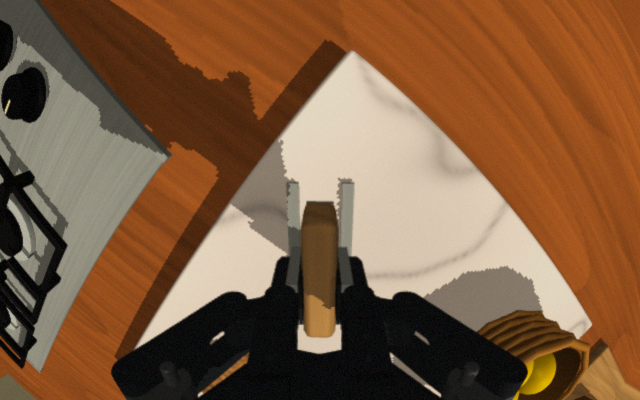

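Run:
```python
from h import *
crop('w3',270,170,100,175,4)
```

```text
(no output)
```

View pics/w3_c270_170.png

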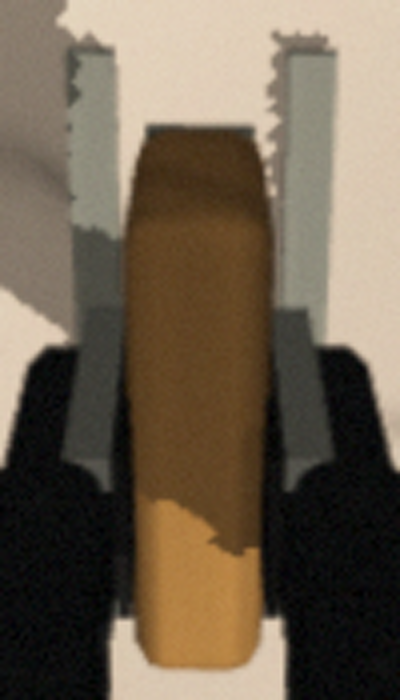

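Run:
```python
from h import *
W=lambda u,v,z:wr('w3',270+u/4,170+v/4,z)
c=load('w3');Rt=R.from_rotvec(c['rot']).as_matrix()
t=lambda p:(Rt.T@(p-c['pos'])*1000).round(1)
for n,u,v,z in(('Lo',68,50,.023),('Li',116,50,.023),('Ri',288,52,.023),('Ro',336,52,.023),('Ro2',326,340,.023),('gf',200,222,.1),('gf2',200,128,.068),('gr',198,668,.1)): print(n,t(W(u,v,z)))
# predicted: with fork at offset
```

```text
Lo [ 71.  -21.5 -28.5]
Li [ 71.  -13.8 -28.5]
Ri [ 71.   13.9 -28.2]
Ro [ 71.   21.6 -28.2]
Ro2 [71.1 22.1 24.4]
gf [ -6.   -0.5 -32. ]
gf2 [ 26.   -0.4 -30.9]
gr [-5.9 -0.6 29.3]
```

play_rows:
  deltas:
    - {"x":0,"y":0,"z":30,"wx":0,"wy":0,"wz":0,"fingers":1}
    - {"x":0,"y":0,"z":75,"wx":0,"wy":0,"wz":0,"fingers":1}
    - {"x":0,"y":0,"z":120,"wx":0,"wy":0,"wz":0,"fingers":1}
    - {"x":2,"y":-30,"z":120,"wx":0,"wy":0,"wz":-8,"fingers":1}
    - {"x":5,"y":-63,"z":120,"wx":0,"wy":0,"wz":-17,"fingers":1}
    - {"x":8,"y":-97,"z":120,"wx":0,"wy":0,"wz":-26,"fingers":1}
    - {"x":10,"y":-130,"z":120,"wx":0,"wy":0,"wz":-35,"fingers":1}
    - {"x":12,"y":-164,"z":120,"wx":0,"wy":0,"wz":-44,"fingers":1}
    - {"x":15,"y":-198,"z":120,"wx":0,"wy":0,"wz":-53,"fingers":1}
    - {"x":18,"y":-231,"z":120,"wx":0,"wy":0,"wz":-62,"fingers":1}
    - {"x":20,"y":-265,"z":120,"wx":0,"wy":0,"wz":-72,"fingers":1}
    - {"x":22,"y":-298,"z":120,"wx":0,"wy":0,"wz":-81,"fingers":1}
    - {"x":25,"y":-332,"z":120,"wx":0,"wy":0,"wz":-91,"fingers":1}
    - {"x":28,"y":-366,"z":120,"wx":0,"wy":0,"wz":-100,"fingers":1}
    - {"x":30,"y":-400,"z":120,"wx":0,"wy":0,"wz":-110,"fingers":1}
    - {"x":33,"y":-434,"z":120,"wx":0,"wy":0,"wz":-119,"fingers":1}
    - {"x":36,"y":-470,"z":120,"wx":0,"wy":0,"wz":-128,"fingers":1}
    - {"x":38,"y":-503,"z":120,"wx":0,"wy":0,"wz":-137.5,"fingers":1}
    - {"x":38,"y":-503,"z":120,"wx":0,"wy":0,"wz":-137.5,"fingers":1}
    - {"x":38,"y":-503,"z":120,"wx":0,"wy":0,"wz":-137.5,"fingers":1}

```text
time: 5.92
tool_pos: [0.4744, -0.2495, 0.2122]
tcp_rot: [1.316, 1.139, -1.317]
wrist_force: [0.4, 1.0, -1.4]
width: 0.175
```

Run:
```python
from h import *
grab('wrist','w4'); s=monitor.read_state(); print(s['q'],s['tool_pos'],s['time'],s['width'],s['wrist_force'],s['torque']); print(R.from_rotvec(s['tcp_rot']).as_matrix().round(3))
```

```text
[-5.30336727e-01  3.24622664e-02  1.94530529e+00  3.88738312e-04
  1.16578152e+00 -3.85262723e-01] [ 0.47449357 -0.24922864  0.21242643] 5.975 0.17289338297293438 [-0.83462301  0.38807137 -2.07134178] [ 0.04504092  0.03289672 -0.02745802]
[[-0.002  0.989 -0.145]
 [ 0.001 -0.145 -0.989]
 [-1.    -0.002 -0.001]]
```

View pics/w4.png

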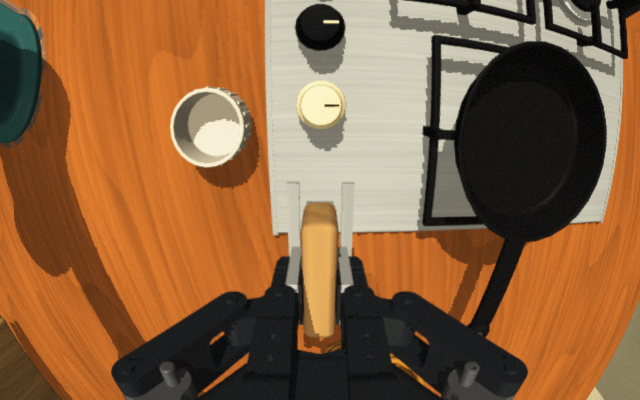

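The cream knob sits at about (321,105), ahead of the tines, which end near (294,183) and (347,183). The ramekin is clear to the left.

Run:
```python
from h import *
crop('w4',260,70,130,125,5)
```

```text
(no output)
```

View pics/w4_c260_70.png

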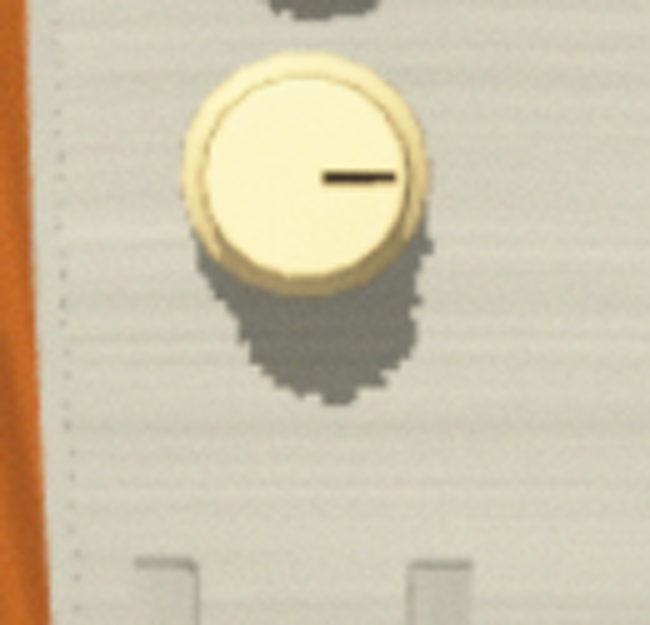

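Run:
```python
from h import *
W=lambda u,v,z:wr('w4',260+u/5,70+v/5,z)
c=load('w4');Rt=R.from_rotvec(c['rot']).as_matrix()
t=lambda p:(Rt.T@(p-c['pos'])*1000).round(1)
E=lambda a,z:np.mean([W(*p,z) for p in a],0)
for n,a,z in(('skirt',[(181,174),(429,174),(305,51),(305,297)],.021),('top',[(206,176),(408,176),(307,76),(307,276)],.0425)):
    p=E(a,z);print(n,p.round(4),t(p))
print('skirt d',np.linalg.norm(W(181,174,.021)-W(429,174,.021)))
zt=c['pos'][2]-.074+.003
for u,v in((134,563),(195,563),(408,563),(473,563)): print(t(W(u,v,zt)))
print('ramekin')
```

```text
skirt [ 0.4889 -0.1734  0.021 ] [191.3   3.7 -77.2]
top [ 0.4892 -0.1734  0.0425] [169.8   3.9 -77.3]
skirt d 0.04924905062975777
[ 71.1 -19.  -30.3]
[ 71.1 -11.1 -30.2]
[ 71.   16.2 -30.3]
[ 71.   24.6 -30.3]
ramekin
```

Run:
```python
from h import *
for n in('w2','w3','w4'):
    c=load(n);print(n,c['pos'],c['rot']);print(R.from_rotvec(c['rot']).as_matrix().round(4));print(c['tool_from_camera'].round(4))
s=monitor.read_state();print(s['tool_pos'],s['tcp_rot'])
```

```text
w2 [0.43783049 0.2540298  0.25314419] [-0.50567298  1.51136354  0.50655498]
[[-6.000e-04 -6.023e-01  7.982e-01]
 [ 4.000e-04  7.982e-01  6.023e-01]
 [-1.000e+00  7.000e-04 -3.000e-04]]
[[ 2.000e-04 -3.229e-01  9.464e-01 -1.204e-01]
 [ 1.000e+00  8.000e-04  0.000e+00 -9.000e-04]
 [-8.000e-04  9.464e-01  3.229e-01 -8.180e-02]
 [ 0.000e+00  0.000e+00  0.000e+00  1.000e+00]]
w3 [0.4375629  0.2530945  0.09403326] [-0.53378343  1.50307055  0.53413314]
[[ 8.000e-04 -6.306e-01  7.761e-01]
 [ 5.000e-04  7.761e-01  6.306e-01]
 [-1.000e+00 -1.000e-04  1.000e-03]]
[[ 2.000e-04 -3.229e-01  9.464e-01 -1.204e-01]
 [ 1.000e+00  8.000e-04  0.000e+00 -9.000e-04]
 [-8.000e-04  9.464e-01  3.229e-01 -8.180e-02]
 [ 0.000e+00  0.000e+00  0.000e+00  1.000e+00]]
w4 [ 0.47437468 -0.24954006  0.21222645] [ 1.31596218  1.13919859 -1.31654643]
[[-0.0018  0.9894 -0.1452]
 [ 0.0016 -0.1452 -0.9894]
 [-1.     -0.002  -0.0013]]
[[-1.000e-04 -3.232e-01  9.463e-01 -1.204e-01]
 [ 1.000e+00  7.000e-04  3.000e-04  1.700e-03]
 [-8.000e-04  9.463e-01  3.232e-01 -8.370e-02]
 [ 0.000e+00  0.000e+00  0.000e+00  1.000e+00]]
[ 0.47449357 -0.24922864  0.21242643] [ 1.3155306   1.13905045 -1.31603736]
```

play_rows:
  deltas:
    - {"x":0,"y":0,"z":-40,"wx":0,"wy":0,"wz":0,"fingers":1}
    - {"x":1,"y":0,"z":-80,"wx":0,"wy":0,"wz":0,"fingers":1}
    - {"x":1,"y":0,"z":-110,"wx":0,"wy":0,"wz":0,"fingers":1}
    - {"x":1,"y":0,"z":-122,"wx":0,"wy":0,"wz":0,"fingers":1}
    - {"x":1,"y":0,"z":-126,"wx":0,"wy":0,"wz":0,"fingers":1}
    - {"x":1,"y":0,"z":-126,"wx":0,"wy":0,"wz":0,"fingers":1}
    - {"x":1,"y":0,"z":-126,"wx":0,"wy":0,"wz":0,"fingers":1}

```text
time: 6.85
tool_pos: [0.4772, -0.2507, 0.0888]
tcp_rot: [1.316, 1.134, -1.315]
wrist_force: [-0.4, 0.3, -2.2]
width: 0.17
```

Run:
```python
from h import *
grab('wrist','w5'); 
P=[monitor.read_state() for _ in range(3)];s=P[0]; print([p['tool_pos'] for p in P],s['time'],s['width'],s['wrist_force'],s['torque']); print(R.from_rotvec(s['tcp_rot']).as_matrix().round(4))
print(load('w5')['tool_from_camera'])
crop('w5',240,0,160,200,4)
grab('scene','s5');crop('s5',250,150,110,80,7)
```

```text
[array([ 0.47709163, -0.25066629,  0.08869344]), array([ 0.47709163, -0.25066629,  0.08869344]), array([ 0.47709163, -0.25066629,  0.08869344])] 6.9 0.17100179353528422 [ 0.32142289  0.49207425 -2.16101899] [-0.02981214 -0.01034113  0.0016287 ]
[[ 0.0022  0.9893 -0.1458]
 [-0.0013 -0.1458 -0.9893]
 [-1.      0.0024  0.001 ]]
[[-7.99958907e-05 -3.23235542e-01  9.46318539e-01 -1.20399245e-01]
 [ 9.99999700e-01  7.03741341e-04  3.24911822e-04  1.66012328e-03]
 [-7.70986526e-04  9.46318281e-01  3.23235389e-01 -8.37019685e-02]
 [ 0.00000000e+00  0.00000000e+00  0.00000000e+00  1.00000000e+00]]
```

View pics/w5_c240_0.png

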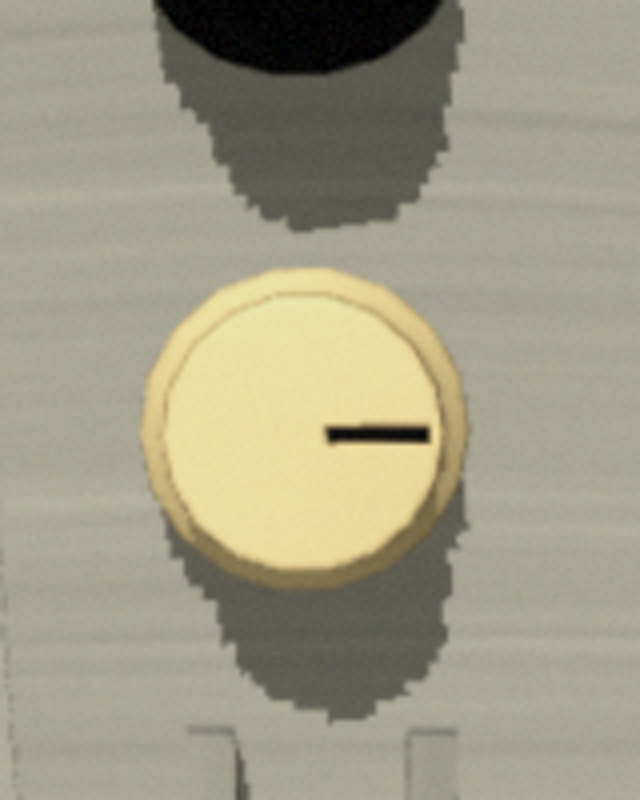

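View pics/s5_c250_150.png

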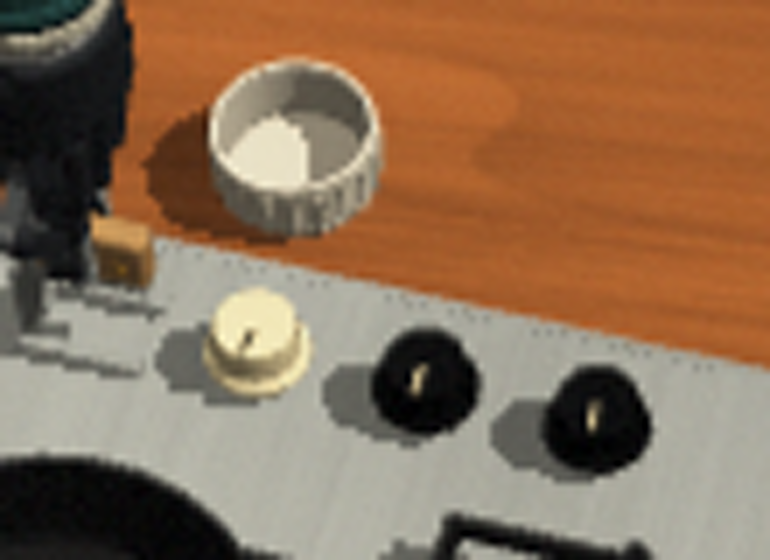

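Run:
```python
from h import *
c=load('w5');d=c['depth'];print('depth around tines rows 186-200 cols 285..360');print((d[188:198:3,284:362:3]*1000).round(0).astype(int))
# relative geometry
Rt=R.from_rotvec(c['rot']).as_matrix();t=lambda p:(Rt.T@(p-c['pos'])*1000).round(1)
W=lambda u,v,z:wr('w5',240+u/4,0+v/4,z)
E=lambda a,z:np.mean([W(*p,z) for p in a],0)
print('skirt',t(E([(142,428),(468,428),(305,267),(305,590)],.021)),'top',t(E([(164,431),(440,431),(303,292),(303,571)],.0425)),np.linalg.norm(W(142,428,.021)-W(468,428,.021)))
for u,v in((190,730),(236,730),(406,730),(457,730)): print(t(W(u,v,c['pos'][2]-.071)))
# depth cloud to world along tine and hob
def wd(u,v):
    K=c['K'];x=(u-K[0,2])/K[0,0];y=(v-K[1,2])/K[1,1];r=np.hypot(x,y);q=np.array([np.tan(r)*x/r,np.tan(r)*y/r,1])*d[v,u];T=c['tool_from_camera'];return c['pos']+Rt@(T[:3,:3]@q+T[:3,3])
for u,v in((292,190),(293,194),(347,190),(348,194),(320,190),(280,190),(365,190),(320,170),(316,107)): print(u,v,wd(u,v).round(4))
```

```text
depth around tines rows 186-200 cols 285..360
[[210 201 200 200 200 210 209 210 210 209 209 209 209 210 209 209 210 209
  210 200 200 200 199 200 210 210]
 [211 200 201 201 200 211 210 210 212 211 211 211 212 212 211 210 212 210
  212 201 200 199 201 201 211 211]
 [210 201 201 202 202 212 212 211 212 211 211 211 210 211 211 212 210 213
  211 201 200 201 200 200 212 212]
 [211 202 203 202 203 212 212 212 211 213 212 212 212 211 213 212 212 213
  212 201 201 202 201 212 212 211]]
skirt [ 67.7   0.  -78.5] top [ 46.2  -0.1 -78.6] 0.04905357944706396
[ 70.9 -18.5 -30.4]
[ 70.9 -11.1 -30.4]
[ 71.   16.2 -30.4]
[ 71.   24.4 -30.4]
292 190 [ 0.4655 -0.2234  0.0179]
293 194 [ 0.4656 -0.2265  0.017 ]
347 190 [ 0.5007 -0.2287  0.0175]
348 194 [ 0.501  -0.2313  0.0182]
320 190 [ 0.483  -0.2292  0.0075]
280 190 [ 0.4561 -0.225   0.0084]
365 190 [ 0.5136 -0.2337  0.0075]
320 170 [ 0.485  -0.2154  0.0075]
316 107 [ 0.4889 -0.1727  0.0409]
```

play_rows:
  deltas:
    - {"x":-3,"y":0.4,"z":-3,"wx":0,"wy":0,"wz":0,"fingers":1}
    - {"x":-1.5,"y":10,"z":-3,"wx":0,"wy":0,"wz":0,"fingers":1}
    - {"x":-1.5,"y":10,"z":-3,"wx":0,"wy":0,"wz":0,"fingers":1}
    - {"x":-1.5,"y":10,"z":-3,"wx":0,"wy":0,"wz":0,"fingers":1}
    - {"x":-1.5,"y":10,"z":-3,"wx":0,"wy":0,"wz":0,"fingers":1}

```text
time: 7.58
tool_pos: [0.4747, -0.2402, 0.0843]
tcp_rot: [1.316, 1.136, -1.316]
wrist_force: [0.1, -0.8, -3.0]
width: 0.169
```

Run:
```python
from h import *
grab('wrist','w6'); s=monitor.read_state(); print(s['tool_pos'],s['time'],s['width'],s['wrist_force'],s['torque']); print(R.from_rotvec(s['tcp_rot']).as_matrix().round(4))
print(load('w6')['tool_from_camera'][:3,3]); crop('w6',240,40,160,160,4)
```

```text
[ 0.47471469 -0.24020235  0.08431977] 7.625 0.17127128335733113 [ 0.37109314  0.25390808 -2.85755936] [ 0.03077602  0.02849477 -0.04712308]
[[ 1.000e-04  9.893e-01 -1.459e-01]
 [-1.000e-04 -1.459e-01 -9.893e-01]
 [-1.000e+00  1.000e-04  1.000e-04]]
[-0.12040279  0.00166058 -0.08370186]
```

View pics/w6_c240_40.png

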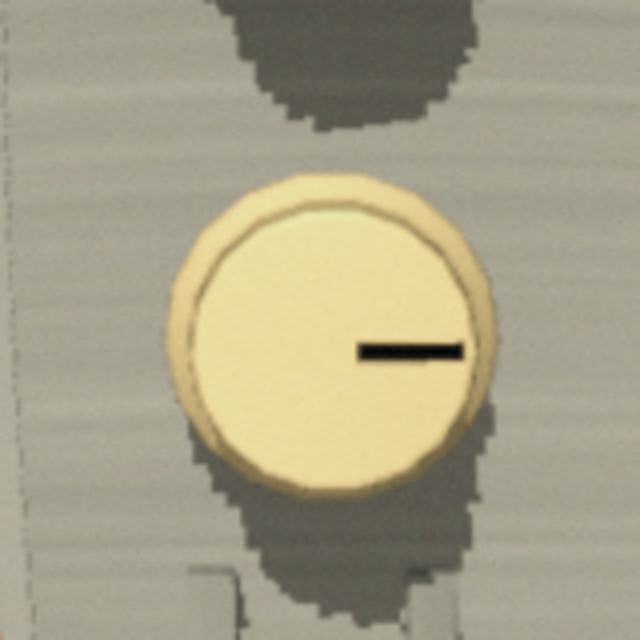

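```bash
cat > rel.py <<'E'
from h import *
def rel(tag,sk,top,tips,ox,oy,k,ds=()):
    c=load(tag);d=c['depth'];Rt=R.from_rotvec(c['rot']).as_matrix();t=lambda p:(Rt.T@(p-c['pos'])*1000).round(1)
    W=lambda u,v,z:wr(tag,ox+u/k,oy+v/k,z)
    E=lambda a,z:np.mean([W(*p,z) for p in a],0)
    q=lambda l,r,tp,b:[(l,(tp+b)/2),(r,(tp+b)/2),((l+r)/2,tp),((l+r)/2,b)]
    print('skirt',t(E(q(*sk),.021)),'top',t(E(q(*top),.0425)))
    print('tips',[t(W(u,v,c['pos'][2]-.071)) for u,v in tips])
    def wd(u,v):
        K=c['K'];x=(u-K[0,2])/K[0,0];y=(v-K[1,2])/K[1,1];r=np.hypot(x,y);q=np.array([np.tan(r)*x/r,np.tan(r)*y/r,1])*d[v,u];T=c['tool_from_camera'];return c['pos']+Rt@(T[:3,:3]@q+T[:3,3])
    for n,b in ds: print(n,np.median([wd(u,v)[2] for u in range(b[0],b[1]) for v in range(b[2],b[3])]).round(4))
E
python3 - <<'E'
from rel import *
rel('w6',(165,497,172,500),(193,474,207,492),[(190,570),(236,570),(406,570),(457,570)],240,40,4,[('Lt',(289,297,186,196)),('Rt',(344,352,186,196)),('hob',(310,330,192,197)),('hobL',(270,284,186,196)),('hobR',(360,375,186,196))])
E
```

```text
skirt [ 63.3   3.9 -68.4] top [ 41.8   4.  -68.4]
tips [array([ 71. , -18.5, -30.4]), array([ 71. , -11.1, -30.3]), array([ 71. ,  16.2, -30.4]), array([ 71. ,  24.4, -30.4])]
Lt 0.013
Rt 0.0135
hob 0.0079
hobL 0.0078
hobR 0.0079
```

play_rows:
  deltas:
    - {"x":1.2,"y":0,"z":1,"wx":0,"wy":0,"wz":0,"fingers":1}
    - {"x":2.4,"y":8,"z":1,"wx":0,"wy":0,"wz":0,"fingers":1}
    - {"x":3.6,"y":16,"z":1,"wx":0,"wy":0,"wz":0,"fingers":1}
    - {"x":4.3,"y":21,"z":1,"wx":0,"wy":0,"wz":0,"fingers":1}
    - {"x":4.3,"y":21,"z":1,"wx":0,"wy":0,"wz":0,"fingers":1}
    - {"x":4.3,"y":21,"z":1,"wx":0,"wy":0,"wz":0,"fingers":1}

```text
time: 8.38
tool_pos: [0.479, -0.2191, 0.0853]
tcp_rot: [1.316, 1.136, -1.316]
wrist_force: [-0.2, -0.2, -2.2]
width: 0.173
```

Run:
```python
from h import *
grab('wrist','w7'); s=monitor.read_state(); print(s['tool_pos'],s['time'],s['width'],s['wrist_force'],s['torque']); print(R.from_rotvec(s['tcp_rot']).as_matrix().round(4))
print(load('w7')['tool_from_camera'][:3,3]); crop('w7',240,60,160,150,4)
```

```text
[ 0.47898722 -0.21920713  0.08535876] 8.425 0.17207030001729687 [-0.40961663  0.78619219 -1.37268566] [ 0.01638623 -0.0076903   0.0570245 ]
[[ 1.000e-04  9.893e-01 -1.458e-01]
 [-2.000e-04 -1.458e-01 -9.893e-01]
 [-1.000e+00  2.000e-04  2.000e-04]]
[-0.12040289  0.00166068 -0.08370154]
```

View pics/w7_c240_60.png

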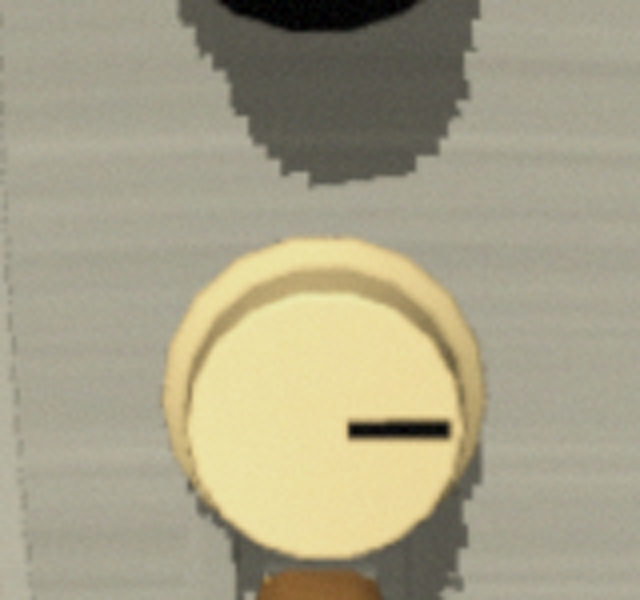

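Run:
```python
from rel import *
rel('w7',(164,484,237,555),(188,462,292,559),[],240,60,4)
```

```text
skirt [ 64.3   2.9 -46.8] top [ 42.8   2.9 -47. ]
tips []
```

play_rows:
  deltas:
    - {"x":0.9,"y":6,"z":0,"wx":0,"wy":0,"wz":0,"fingers":1}
    - {"x":1.8,"y":12,"z":0,"wx":0,"wy":0,"wz":0,"fingers":1}
    - {"x":2.7,"y":18,"z":0,"wx":0,"wy":0,"wz":0,"fingers":1}
    - {"x":3.6,"y":24,"z":0,"wx":0,"wy":0,"wz":0,"fingers":1}
    - {"x":4.5,"y":30,"z":0,"wx":0,"wy":0,"wz":0,"fingers":1}
    - {"x":5.3,"y":36,"z":0,"wx":0,"wy":0,"wz":0,"fingers":1}
    - {"x":6,"y":40,"z":0,"wx":0,"wy":0,"wz":0,"fingers":1}
    - {"x":6,"y":40,"z":0,"wx":0,"wy":0,"wz":0,"fingers":1}
    - {"x":6,"y":40,"z":0,"wx":0,"wy":0,"wz":0,"fingers":1}

```text
time: 9.55
tool_pos: [0.485, -0.1792, 0.0853]
tcp_rot: [1.316, 1.136, -1.316]
wrist_force: [0.2, -0.1, -3.0]
width: 0.177
```

Run:
```python
from h import *
grab('wrist','w8'); s=monitor.read_state(); print(s['tool_pos'],s['time'],s['width'],s['wrist_force'],s['torque']); print(R.from_rotvec(s['tcp_rot']).as_matrix().round(4))
crop('w8',240,60,160,150,4)
grab('scene','s8');crop('s8',250,150,110,80,7)
```

```text
[ 0.48492895 -0.17927164  0.08528755] 9.6 0.169676936974515 [ 0.51103433  0.32030809 -2.01756488] [-0.00742271  0.00415244 -0.01873091]
[[ 0.000e+00  9.893e-01 -1.460e-01]
 [-1.000e-04 -1.460e-01 -9.893e-01]
 [-1.000e+00  0.000e+00  1.000e-04]]
```

View pics/w8_c240_60.png

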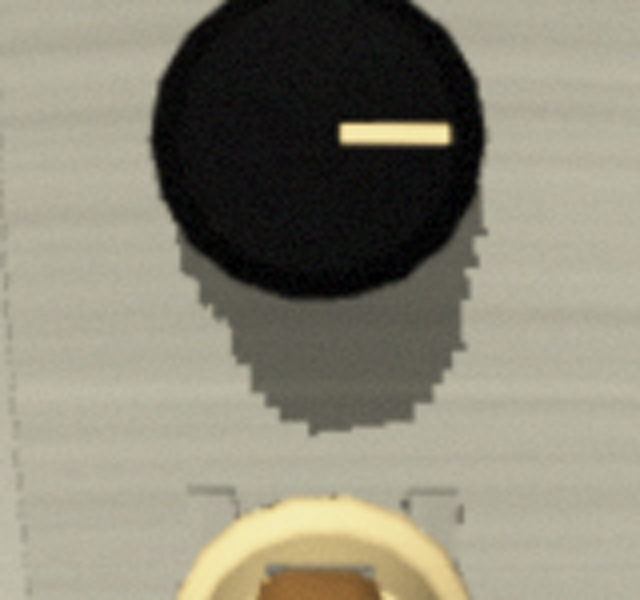

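View pics/s8_c250_150.png

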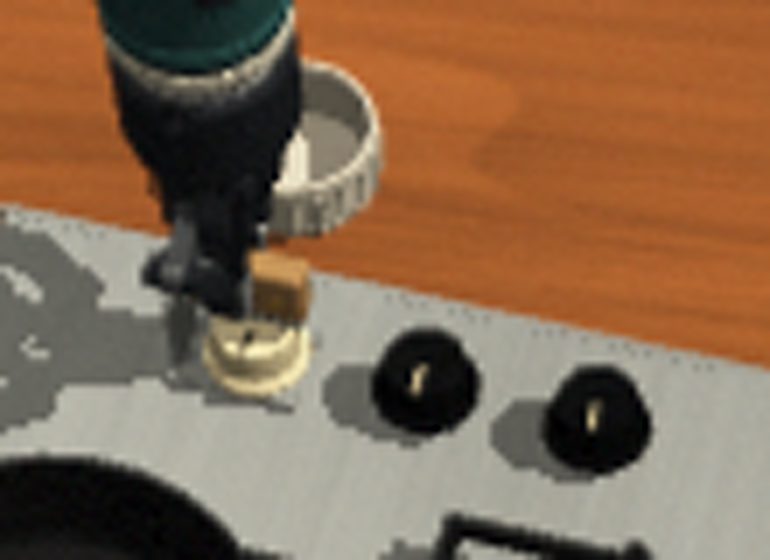

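play_rows:
  deltas:
    - {"x":0,"y":0,"z":1,"wx":0,"wy":0,"wz":0,"fingers":1}
    - {"x":0,"y":0,"z":2,"wx":0,"wy":0,"wz":0,"fingers":1}
    - {"x":0,"y":0,"z":2.8,"wx":0,"wy":0,"wz":0,"fingers":1}
    - {"x":0,"y":0,"z":3.4,"wx":0,"wy":0,"wz":0,"fingers":1}
    - {"x":0,"y":0,"z":4,"wx":0,"wy":0,"wz":0,"fingers":1}
    - {"x":0,"y":0,"z":4.6,"wx":0,"wy":0,"wz":0,"fingers":1}
    - {"x":0,"y":0,"z":5.2,"wx":0,"wy":0,"wz":0,"fingers":1}
    - {"x":0,"y":0,"z":5.8,"wx":0,"wy":0,"wz":0,"fingers":1}
  grip_force: 100

```text
time: 10.65
tool_pos: [0.4847, -0.179, 0.0905]
tcp_rot: [1.316, 1.137, -1.317]
wrist_force: [1.8, -0.7, -8.6]
width: 0.167
```

play_rows:
  deltas:
    - {"x":0,"y":0,"z":0.5,"wx":0,"wy":0,"wz":0,"fingers":1}
    - {"x":0,"y":0,"z":1,"wx":0,"wy":0,"wz":0,"fingers":1}
    - {"x":0,"y":0,"z":1.5,"wx":0,"wy":0,"wz":0,"fingers":1}
    - {"x":0,"y":0,"z":2,"wx":0,"wy":0,"wz":0,"fingers":1}
    - {"x":0,"y":0,"z":2.5,"wx":0,"wy":0,"wz":0,"fingers":1}
    - {"x":0,"y":0,"z":3,"wx":0,"wy":0,"wz":0,"fingers":1}
    - {"x":0,"y":0,"z":3.5,"wx":0,"wy":0,"wz":0,"fingers":1}
    - {"x":0,"y":0,"z":4,"wx":0,"wy":0,"wz":0,"fingers":1}

```text
time: 11.65
tool_pos: [0.485, -0.1792, 0.0954]
tcp_rot: [1.316, 1.136, -1.316]
wrist_force: [-0.4, 0.1, -6.9]
width: 0.171
```

play_rows:
  deltas:
    - {"x":0,"y":0,"z":0.6,"wx":0,"wy":0,"wz":0,"fingers":1}
    - {"x":0,"y":0,"z":1.2,"wx":0,"wy":0,"wz":0,"fingers":1}
    - {"x":0,"y":0,"z":1.8,"wx":0,"wy":0,"wz":0,"fingers":1}
    - {"x":0,"y":0,"z":2.4,"wx":0,"wy":0,"wz":0,"fingers":1}
    - {"x":0,"y":0,"z":3,"wx":0,"wy":0,"wz":0,"fingers":1}
    - {"x":0,"y":0,"z":3.6,"wx":0,"wy":0,"wz":0,"fingers":1}
    - {"x":0,"y":0,"z":4.2,"wx":0,"wy":0,"wz":0,"fingers":1}
    - {"x":0,"y":0,"z":4.8,"wx":0,"wy":0,"wz":0,"fingers":1}
    - {"x":0,"y":0,"z":5.4,"wx":0,"wy":0,"wz":0,"fingers":1}

```text
time: 12.78
tool_pos: [0.485, -0.1791, 0.1006]
tcp_rot: [1.316, 1.136, -1.316]
wrist_force: [0.2, -0.1, -2.1]
width: 0.167
```

Run:
```python
from h import *
grab('scene','s9');crop('s9',250,150,110,80,7)
s=monitor.read_state(); print(s['tool_pos'],s['time'],s['width'],s['wrist_force'],s['torque'])
grab('wrist','w9');crop('w9',240,60,160,150,4)
```

```text
[ 0.48500054 -0.17915345  0.10057949] 12.825 0.16876174292187598 [ 0.25180043  1.01175432 -2.75204323] [ 0.02211131 -0.07982998  0.06811281]
```

View pics/s9_c250_150.png

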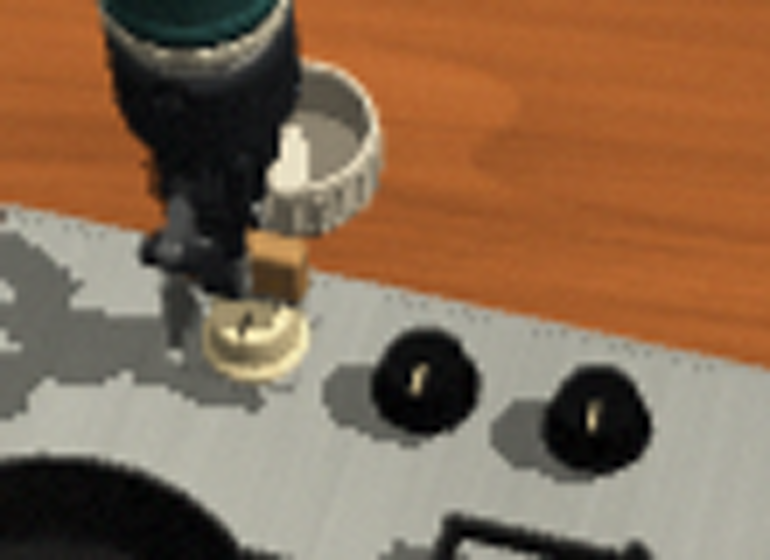

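View pics/w9_c240_60.png

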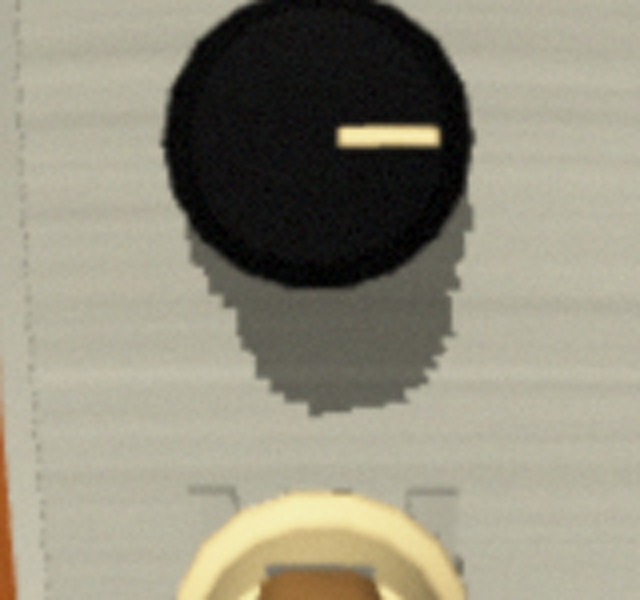

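play_rows:
  deltas:
    - {"x":0,"y":0,"z":1,"wx":0,"wy":0,"wz":0,"fingers":1}
    - {"x":0,"y":0,"z":3,"wx":0,"wy":0,"wz":0,"fingers":1}
    - {"x":0,"y":0,"z":6,"wx":0,"wy":0,"wz":0,"fingers":1}
    - {"x":0,"y":0,"z":9,"wx":0,"wy":0,"wz":0,"fingers":1}
    - {"x":0,"y":0,"z":13,"wx":0,"wy":0,"wz":0,"fingers":1}
    - {"x":0,"y":0,"z":18,"wx":0,"wy":0,"wz":0,"fingers":1}
    - {"x":0,"y":0,"z":24,"wx":0,"wy":0,"wz":0,"fingers":1}
    - {"x":0,"y":0,"z":32,"wx":0,"wy":0,"wz":0,"fingers":1}
    - {"x":0,"y":0,"z":41,"wx":0,"wy":0,"wz":0,"fingers":1}
    - {"x":0,"y":0,"z":51,"wx":0,"wy":0,"wz":0,"fingers":1}
    - {"x":0,"y":0,"z":62,"wx":0,"wy":0,"wz":0,"fingers":1}
    - {"x":0,"y":0,"z":73,"wx":0,"wy":0,"wz":0,"fingers":1}
    - {"x":0,"y":0,"z":83,"wx":0,"wy":0,"wz":0,"fingers":1}
    - {"x":0,"y":0,"z":92,"wx":0,"wy":0,"wz":0,"fingers":1}
    - {"x":0,"y":0,"z":99,"wx":0,"wy":0,"wz":0,"fingers":1}
    - {"x":0,"y":0,"z":104,"wx":0,"wy":0,"wz":0,"fingers":1}
    - {"x":0,"y":0,"z":108,"wx":0,"wy":0,"wz":0,"fingers":1}
    - {"x":0,"y":0,"z":110,"wx":0,"wy":0,"wz":0,"fingers":1}
    - {"x":0,"y":0,"z":110,"wx":0,"wy":0,"wz":0,"fingers":1}

```text
time: 15.25
tool_pos: [0.4849, -0.1791, 0.2105]
tcp_rot: [1.316, 1.136, -1.316]
wrist_force: [0.8, 0.6, -3.2]
width: 0.167
```

Run:
```python
from h import *
grab('scene','s10');crop('s10',230,120,140,110,5)
s=monitor.read_state(); print(s['tool_pos'],s['time'],s['width'],s['wrist_force'],s['torque'])
grab('wrist','w10')
```

```text
[ 0.48482452 -0.17908302  0.21030076] 15.3 0.16474306187464577 [ 0.10334895  0.64877646 -2.70445286] [0.03769638 0.05232332 0.04564414]
```

View pics/s10_c230_120.png

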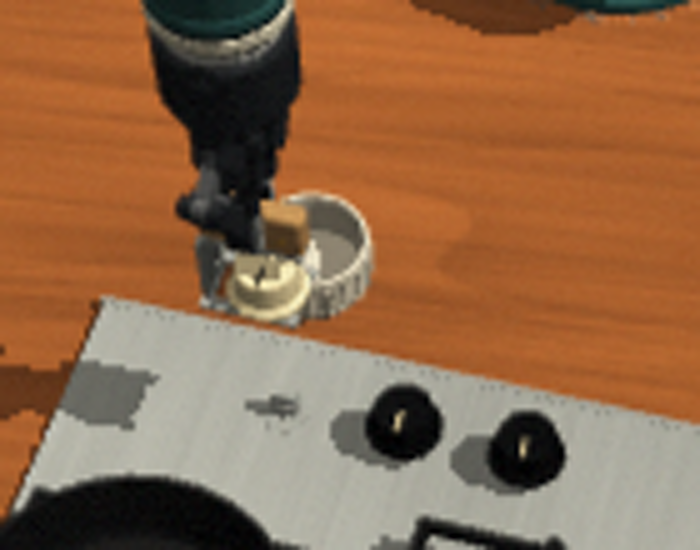

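View pics/w10.png

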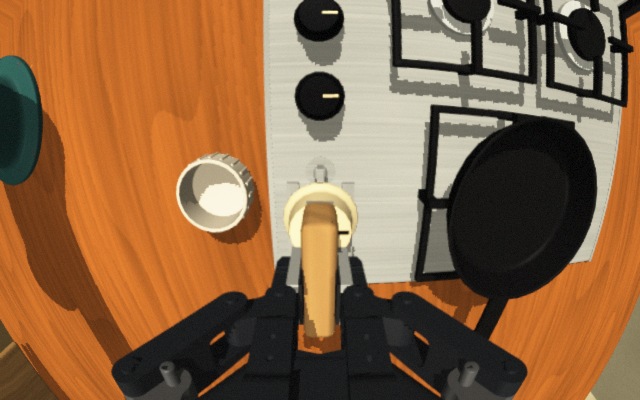

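play_rows:
  deltas:
    - {"x":1,"y":4,"z":0,"wx":0,"wy":0,"wz":0,"fingers":1}
    - {"x":4,"y":14,"z":0,"wx":0,"wy":0,"wz":0,"fingers":1}
    - {"x":8,"y":30,"z":0,"wx":0,"wy":0,"wz":0,"fingers":1}
    - {"x":14,"y":50,"z":0,"wx":0,"wy":0,"wz":0,"fingers":1}
    - {"x":20,"y":76,"z":0,"wx":0,"wy":0,"wz":0,"fingers":1}
    - {"x":28,"y":105,"z":0,"wx":0,"wy":0,"wz":0,"fingers":1}
    - {"x":37,"y":137,"z":0,"wx":0,"wy":0,"wz":0,"fingers":1}
    - {"x":46,"y":171,"z":0,"wx":0,"wy":0,"wz":0,"fingers":1}
    - {"x":56,"y":206,"z":0,"wx":0,"wy":0,"wz":0,"fingers":1}
    - {"x":66,"y":242,"z":0,"wx":0,"wy":0,"wz":0,"fingers":1}
    - {"x":75,"y":279,"z":0,"wx":0,"wy":0,"wz":0,"fingers":1}
    - {"x":85,"y":314,"z":0,"wx":0,"wy":0,"wz":0,"fingers":1}
    - {"x":94,"y":348,"z":0,"wx":0,"wy":0,"wz":0,"fingers":1}
    - {"x":103,"y":380,"z":0,"wx":0,"wy":0,"wz":0,"fingers":1}
    - {"x":111,"y":409,"z":0,"wx":0,"wy":0,"wz":0,"fingers":1}
    - {"x":117,"y":435,"z":0,"wx":0,"wy":0,"wz":0,"fingers":1}
    - {"x":123,"y":455,"z":0,"wx":0,"wy":0,"wz":0,"fingers":1}
    - {"x":127,"y":471,"z":0,"wx":0,"wy":0,"wz":0,"fingers":1}
    - {"x":130,"y":481,"z":0,"wx":0,"wy":0,"wz":0,"fingers":1}
    - {"x":131,"y":485,"z":0,"wx":0,"wy":0,"wz":0,"fingers":1}

```text
time: 17.85
tool_pos: [0.6161, 0.3061, 0.2104]
tcp_rot: [1.316, 1.136, -1.317]
wrist_force: [0.7, 0.4, -2.7]
width: 0.168
```

Run:
```python
from h import *
s=monitor.read_state(); print(s['tool_pos'],s['time'],s['width'],s['wrist_force'],s['torque'],s['q'])
grab('wrist','w11');grab('scene','s11')
```

```text
[0.6160935  0.30605025 0.21037295] 17.85 0.16803788508328876 [ 0.69685655  0.38365844 -2.68228038] [-0.06678767  0.02094159  0.01210602] [ 4.24947968e-01  3.15379566e-01  1.61864241e+00 -2.25793420e-04
  1.20786974e+00  5.71492946e-01]
```

View pics/w11.png

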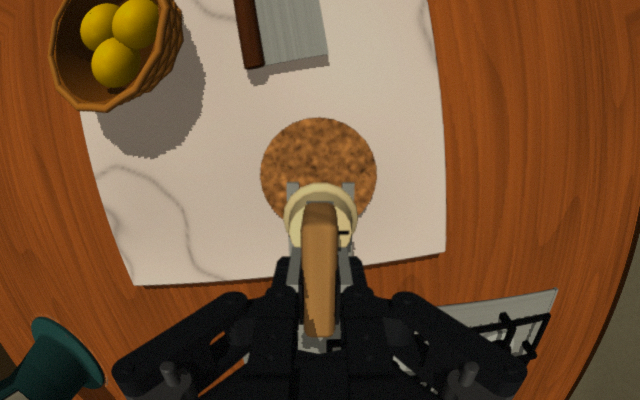

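View pics/s11.png

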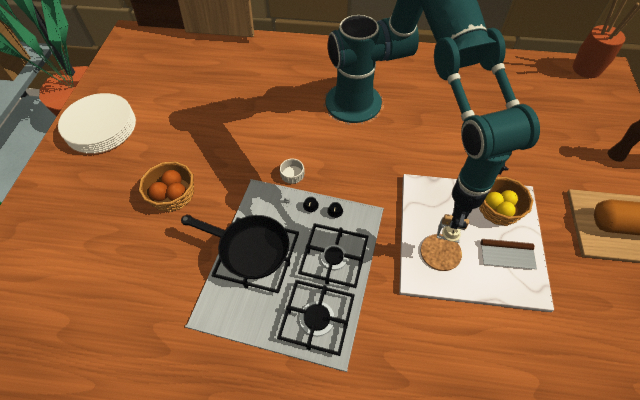

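Run:
```python
from h import *
c=load('w11');Rt=R.from_rotvec(c['rot']).as_matrix()
from scipy.optimize import least_squares
pts=np.array([wr('w11',u,v,.028) for u,v in((318,118),(260,173),(377,172),(278,134),(359,134),(268,200),(371,196))])[:,:2]
s=least_squares(lambda p:np.hypot(*(pts-p[:2]).T)-p[2],[.61,.31,.06]);print('cork',s.x,s.fun.round(4))
p=np.r_[s.x[:2],.028];print((Rt.T@(p-c['pos'])*1000).round(1), c['tool_from_camera'][:3,3])
```

```text
cork [0.61812062 0.31155263 0.05886756] [-0.0003  0.0008  0.0008 -0.0002 -0.0001 -0.0005 -0.0005]
[182.4   1.2  -5.8] [-0.12040338  0.00166058 -0.0837021 ]
```

play_rows:
  deltas:
    - {"x":0,"y":0,"z":-2,"wx":0,"wy":0,"wz":0,"fingers":1}
    - {"x":0,"y":0,"z":-6,"wx":0,"wy":0,"wz":0,"fingers":1}
    - {"x":0,"y":0,"z":-12,"wx":0,"wy":0,"wz":0,"fingers":1}
    - {"x":0,"y":0,"z":-20,"wx":0,"wy":0,"wz":0,"fingers":1}
    - {"x":0,"y":0,"z":-30,"wx":0,"wy":0,"wz":0,"fingers":1}
    - {"x":0,"y":0,"z":-42,"wx":0,"wy":0,"wz":0,"fingers":1}
    - {"x":0,"y":0,"z":-54,"wx":0,"wy":0,"wz":0,"fingers":1}
    - {"x":0,"y":0,"z":-65,"wx":0,"wy":0,"wz":0,"fingers":1}
    - {"x":0,"y":0,"z":-74,"wx":0,"wy":0,"wz":0,"fingers":1}
    - {"x":0,"y":0,"z":-82,"wx":0,"wy":0,"wz":0,"fingers":1}
    - {"x":0,"y":0,"z":-88,"wx":0,"wy":0,"wz":0,"fingers":1}
    - {"x":0,"y":0,"z":-93,"wx":0,"wy":0,"wz":0,"fingers":1}
    - {"x":0,"y":0,"z":-96,"wx":0,"wy":0,"wz":0,"fingers":1}
    - {"x":0,"y":0,"z":-98,"wx":0,"wy":0,"wz":0,"fingers":1}
    - {"x":0,"y":0,"z":-100,"wx":0,"wy":0,"wz":0,"fingers":1}
    - {"x":0,"y":0,"z":-101.5,"wx":0,"wy":0,"wz":0,"fingers":1}
    - {"x":0,"y":0,"z":-103,"wx":0,"wy":0,"wz":0,"fingers":1}
    - {"x":0,"y":0,"z":-104,"wx":0,"wy":0,"wz":0,"fingers":1}
    - {"x":0,"y":0,"z":-105,"wx":0,"wy":0,"wz":0,"fingers":1}
    - {"x":0,"y":0,"z":-105,"wx":0,"wy":0,"wz":0,"fingers":1}

```text
time: 20.45
tool_pos: [0.6159, 0.3059, 0.1055]
tcp_rot: [1.316, 1.136, -1.316]
wrist_force: [0.6, -0.4, -2.5]
width: 0.167
```

Run:
```python
from h import *
s=monitor.read_state(); print(s['tool_pos'],s['time'],s['width'],s['wrist_force'],s['torque'])
c=grab('wrist','w12');grab('scene','s12');crop('w12',230,120,180,130,4);crop('s12',410,200,80,70,8)
d=c['depth'];K=c['K'];s=np.load('w12.npz');Rt=R.from_rotvec(s['rot']).as_matrix()
def wd(u,v):
    x=(u-K[0,2])/K[0,0];y=(v-K[1,2])/K[1,1];r=np.hypot(x,y);q=np.array([np.tan(r)*x/r,np.tan(r)*y/r,1])*d[v,u];T=c['tool_from_camera'];return s['pos']+Rt@(T[:3,:3]@q+T[:3,3])
for u,v in((292,184),(293,186),(349,184),(349,186),(320,150),(280,160),(360,160),(320,182)): print(u,v,wd(u,v).round(4))
```

```text
[0.61594805 0.30588614 0.10549493] 20.45 0.16684930907370735 [ 0.56862009 -0.3848102  -2.54923812] [ 0.05824516 -0.00982772 -0.04492102]
292 184 [0.6046 0.337  0.0336]
293 186 [0.6051 0.3357 0.0341]
349 184 [0.6411 0.3318 0.0342]
349 186 [0.6409 0.3304 0.0341]
320 150 [0.6256 0.3555 0.0286]
280 160 [0.5989 0.3528 0.0283]
360 160 [0.6506 0.345  0.0273]
320 182 [0.6225 0.334  0.0276]
```

View pics/w12_c230_120.png

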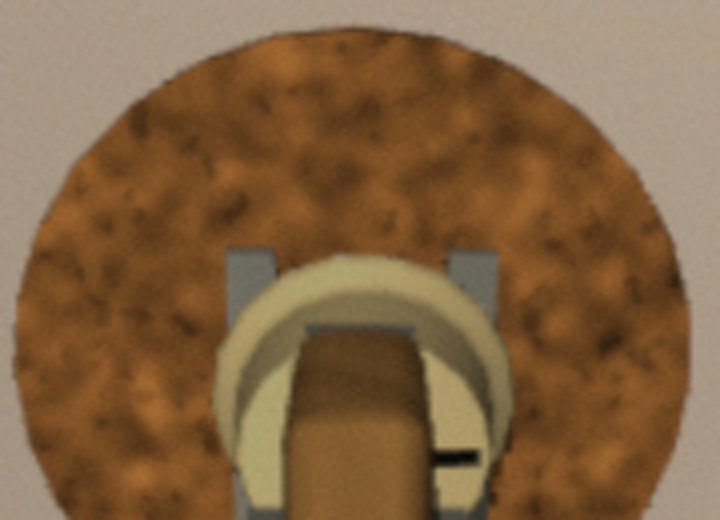

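View pics/s12_c410_200.png

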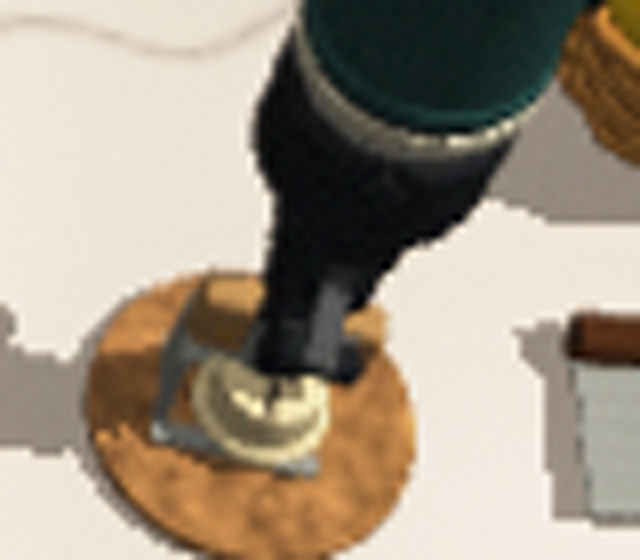

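play_rows:
  deltas:
    - {"x":-0.3,"y":-2,"z":0,"wx":0,"wy":0,"wz":0,"fingers":1}
    - {"x":-0.9,"y":-6,"z":0,"wx":0,"wy":0,"wz":0,"fingers":1}
    - {"x":-1.6,"y":-11,"z":0,"wx":0,"wy":0,"wz":0,"fingers":1}
    - {"x":-2.5,"y":-17,"z":0,"wx":0,"wy":0,"wz":0,"fingers":1}
    - {"x":-3.5,"y":-24,"z":0,"wx":0,"wy":0,"wz":0,"fingers":1}
    - {"x":-4.6,"y":-31,"z":0,"wx":0,"wy":0,"wz":0,"fingers":1}
    - {"x":-5.6,"y":-38,"z":0,"wx":0,"wy":0,"wz":0,"fingers":1}
    - {"x":-6.6,"y":-45,"z":0,"wx":0,"wy":0,"wz":0,"fingers":1}
    - {"x":-7.6,"y":-52,"z":0,"wx":0,"wy":0,"wz":0,"fingers":1}
    - {"x":-8.7,"y":-59,"z":0,"wx":0,"wy":0,"wz":0,"fingers":1}
    - {"x":-9.7,"y":-66,"z":0,"wx":0,"wy":0,"wz":0,"fingers":1}
    - {"x":-10.6,"y":-72,"z":0,"wx":0,"wy":0,"wz":0,"fingers":1}
    - {"x":-11,"y":-75,"z":0,"wx":0,"wy":0,"wz":0,"fingers":1}
    - {"x":-11,"y":-75,"z":0,"wx":0,"wy":0,"wz":0,"fingers":1}

```text
time: 22.3
tool_pos: [0.6049, 0.2307, 0.1055]
tcp_rot: [1.316, 1.136, -1.316]
wrist_force: [-0.3, 0.3, -2.2]
width: 0.167
```

Run:
```python
from h import *
s=monitor.read_state(); print(s['tool_pos'],s['time'],s['width'],s['wrist_force'],s['torque'])
c=grab('wrist','w13');grab('scene','s13');crop('s13',395,165,100,100,6)
```

```text
[0.60489178 0.23069684 0.10547919] 22.3 0.16712525796470482 [-0.31009468  0.31188825 -2.20310553] [0.06845768 0.02103897 0.0020285 ]
```

View pics/w13.png

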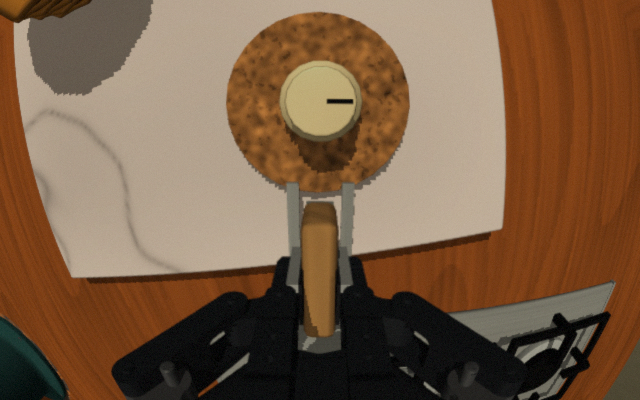

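View pics/s13_c395_165.png

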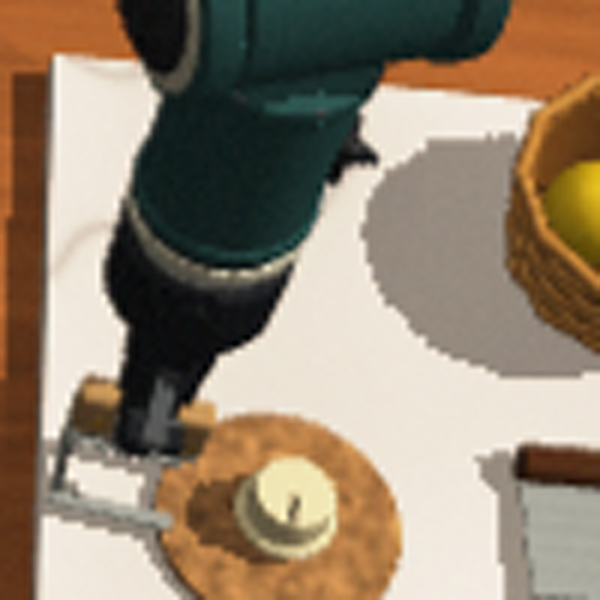

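play_rows:
  deltas:
    - {"x":0,"y":0,"z":10,"wx":0,"wy":0,"wz":0,"fingers":1}
    - {"x":0,"y":0,"z":25,"wx":0,"wy":0,"wz":0,"fingers":1}
    - {"x":-5,"y":0,"z":40,"wx":0,"wy":0,"wz":0,"fingers":1}
    - {"x":-20,"y":5,"z":45,"wx":0,"wy":0,"wz":0,"fingers":1}
    - {"x":-45,"y":15,"z":45,"wx":0,"wy":0,"wz":0,"fingers":1}
    - {"x":-70,"y":28,"z":45,"wx":0,"wy":0,"wz":0,"fingers":1}
    - {"x":-95,"y":40,"z":45,"wx":0,"wy":0,"wz":0,"fingers":1}
    - {"x":-115,"y":49,"z":42,"wx":0,"wy":0,"wz":0,"fingers":1}
    - {"x":-126,"y":54,"z":32,"wx":0,"wy":0,"wz":0,"fingers":1}
    - {"x":-126,"y":54,"z":20,"wx":0,"wy":0,"wz":0,"fingers":1}
    - {"x":-126,"y":54,"z":8,"wx":0,"wy":0,"wz":0,"fingers":1}
    - {"x":-126,"y":54,"z":0,"wx":0,"wy":0,"wz":0,"fingers":1}
    - {"x":-126,"y":54,"z":-5,"wx":0,"wy":0,"wz":0,"fingers":1}
    - {"x":-126,"y":54,"z":-8,"wx":0,"wy":0,"wz":0,"fingers":1}
    - {"x":-126,"y":54,"z":-9.5,"wx":0,"wy":0,"wz":0,"fingers":1}
    - {"x":-126,"y":54,"z":-9.5,"wx":0,"wy":0,"wz":0,"fingers":1}

```text
time: 24.4
tool_pos: [0.4791, 0.2849, 0.0962]
tcp_rot: [1.317, 1.136, -1.316]
wrist_force: [0.2, 0.4, -2.7]
width: 0.172
```

Run:
```python
from h import *
s=monitor.read_state(); print(s['tool_pos'],s['time'],s['width'],s['wrist_force'],s['torque'])
c=grab('wrist','w14');grab('scene','s14');crop('s14',395,165,100,100,6)
```

```text
[0.47912497 0.28491766 0.09617999] 24.4 0.1717830610775513 [ 0.20486093  0.36844055 -2.67566272] [-0.02730255  0.00637167 -0.03366009]
```

View pics/w14.png

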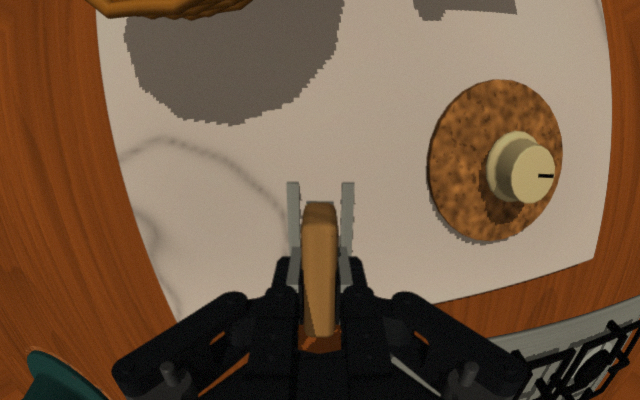

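View pics/s14_c395_165.png

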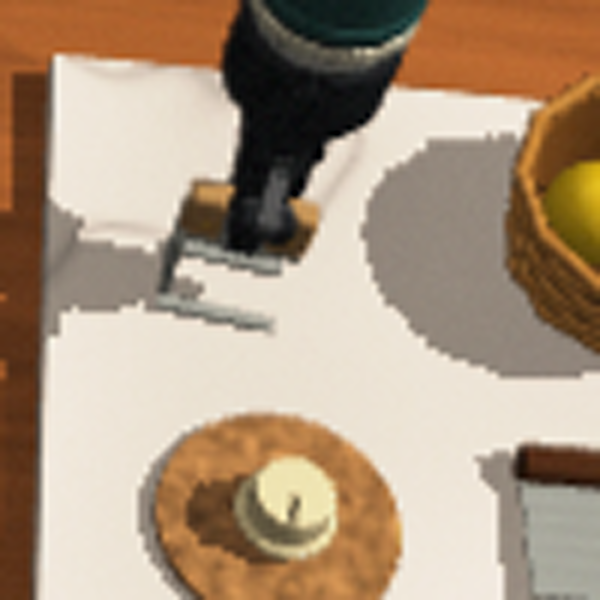

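play_rows:
  deltas:
    - {"x":0,"y":0,"z":-1,"wx":0,"wy":0,"wz":0,"fingers":1}
    - {"x":0,"y":0,"z":-1.7,"wx":0,"wy":0,"wz":0,"fingers":1}
    - {"x":0,"y":0,"z":-2.3,"wx":0,"wy":0,"wz":0,"fingers":1}
    - {"x":0,"y":0,"z":-2.3,"wx":0,"wy":0,"wz":0,"fingers":1}

```text
time: 25.0
tool_pos: [0.479, 0.285, 0.0941]
tcp_rot: [1.316, 1.136, -1.316]
wrist_force: [-0.9, 0.1, 2.2]
width: 0.171
```

Contact: the puller's weight has transferred to the slab. Releasing.

play_rows:
  deltas:
    - {"x":0,"y":0,"z":0,"wx":0,"wy":0,"wz":0,"fingers":0.4}
    - {"x":0,"y":0,"z":0,"wx":0,"wy":0,"wz":0,"fingers":0}
    - {"x":0,"y":0,"z":0,"wx":0,"wy":0,"wz":0,"fingers":-0.5}
    - {"x":0,"y":0,"z":0,"wx":0,"wy":0,"wz":0,"fingers":-1}
    - {"x":0,"y":0,"z":0,"wx":0,"wy":0,"wz":0,"fingers":-1}
    - {"x":0,"y":0,"z":0,"wx":0,"wy":0,"wz":0,"fingers":-1}
    - {"x":0,"y":0,"z":10,"wx":0,"wy":0,"wz":0,"fingers":-1}
    - {"x":0,"y":0,"z":30,"wx":0,"wy":0,"wz":0,"fingers":-1}
    - {"x":0,"y":0,"z":65,"wx":0,"wy":0,"wz":0,"fingers":-1}
    - {"x":0,"y":0,"z":110,"wx":0,"wy":0,"wz":0,"fingers":-1}
    - {"x":0,"y":0,"z":150,"wx":0,"wy":0,"wz":0,"fingers":-1}
    - {"x":0,"y":0,"z":180,"wx":0,"wy":0,"wz":0,"fingers":-1}
    - {"x":0,"y":0,"z":180,"wx":0,"wy":0,"wz":0,"fingers":-1}

```text
time: 26.62
tool_pos: [0.4807, 0.2858, 0.2781]
tcp_rot: [1.322, 1.135, -1.309]
wrist_force: [0.0, 0.1, -0.1]
width: 0.998
```

Run:
```python
from h import *
s=monitor.read_state(); print(s['tool_pos'],s['time'],s['width'],s['wrist_force'])
c=grab('wrist','w15');grab('scene','s15');grab('top','t15')
```

```text
[0.48072026 0.28584359 0.27807257] 26.625 0.9978373734178704 [ 0.00118354  0.14089545 -0.07262785]
```

View pics/w15.png

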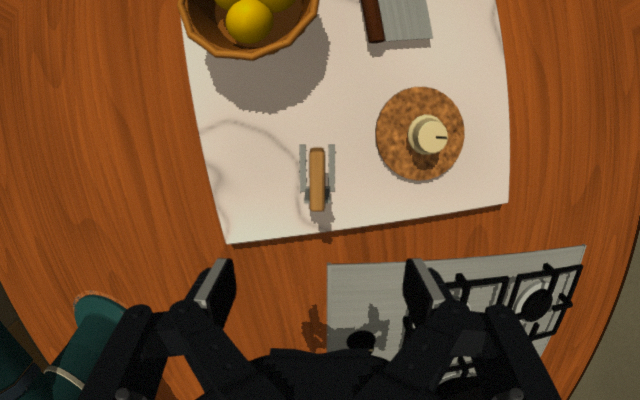

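View pics/s15.png

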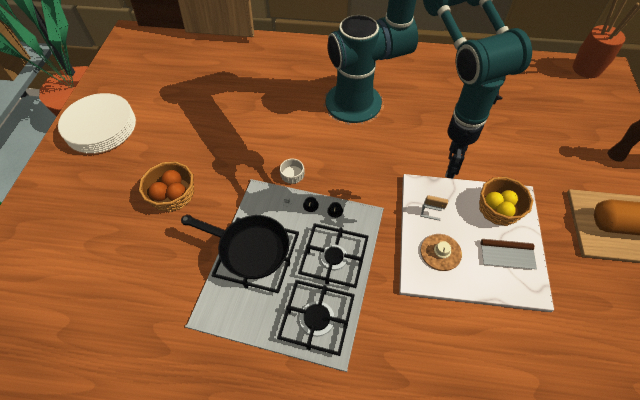

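View pics/t15.png

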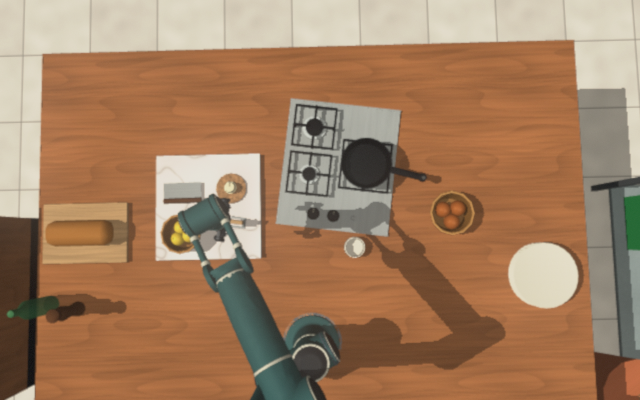

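The knob stands upright on the cork, the puller stands on bare marble, and the black knobs, ramekin, skillet, scraper and baskets sit at the same pixels as at the start. Handing in.

Run:
```python
from h import *
a=load('scene0')['frame'].astype(int);b=load('s15')['frame'].astype(int);d=abs(a-b).max(2)
for n,(u0,u1,v0,v1) in dict(basket_b=(140,196,160,212),blacks=(303,346,196,220),ramekin=(279,306,157,186),skillet=(180,292,212,282),scraper=(478,538,236,270),basket_a=(478,534,176,226)).items(): print(n,(d[v0:v1,u0:u1]>60).mean().round(3))
from workcell import finish_job
print(finish_job())
```

```text
basket_b 0.0
blacks 0.338
ramekin 0.0
skillet 0.006
scraper 0.0
basket_a 0.0
the job is handed in; nothing more can be done
None
```

The cream knob is off its spindle and standing right way up near the centre of the cork mat, and the puller is back on bare marble. I handed the job in at about 27 s, against the 72 s limit.

I took the puller by its wooden grip, slid its tines under the skirt from the free right-hand side and pulled slowly straight up. The catch let go and the force fell back to the weight carried. I carried the knob to the mat on the tines, with about 3 mm of clearance to slide them out. The fingers stayed on the wooden grip, well above the knob, throughout.

**Last checks:**
- **Knob and puller:** the final wrist and scene pictures show the knob upright on the mat and the puller standing by itself. The gripper is open and clear of everything, and the wrist force reads about zero.
- **Other objects:** comparing the first and last scene pictures, the ramekin, scraper and both baskets are unchanged. The skillet area differs by 0.6%, which I did not look into.
- **Black knobs:** this check disagreed, with 34% of the area around them changed. The last picture shows the arm's shadow falling there, and both knobs look to be in their places at the same pixels, so I put it down to the shadow. I did not take another picture without the shadow to confirm it.

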